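# Tilt the specimen cradle and pin it

## Robot

A 6-joint arm with a two-finger parallel gripper is mounted at the origin on the work surface. World frame = base frame: x ahead of the robot, y to its left, z up, the work surface at z = 0. Lengths are in m, angles in rad, forces in N, time in s.
With the tool pointing down it reaches from about 0.35 to 0.775 m from the base axis. Payload 5.5 kg.
Tool frame: the origin (TCP) lies midway between the tips of the shut fingers; the grasp point (between the pads) lies 19 mm behind it (pinch_z is the distance from the TCP to the grasp point, in m); z points along the fingers, x is the direction in which the jaws open and shut, and the axes are right-handed (so a half turn about z gives the same grasp; the last joint's range is limited). The gripper opens to 85 mm and grips with 20 to 120 N. Pads are 22 mm wide; open, the fingers measure 114 mm over their backs; the gripper's body (76 mm by 85 mm) begins 54 mm behind the grasp point. The pads swing forward as they close: fully open they stand 13 mm farther back than shut.
Start: joints at [0.966, 0.313, 0.046, 1.304, 0, 1.431], TCP at [0.258, 0.514, 0.206] pointing down, gripper open.
Joint ranges: [-2.76, 2.76], [-0.86, 1.69], [-1.03, 1.26], [-2.2, 2.34], [-1.47, 1.5], [-3.14, 3.14]. Speed limits (rad/s): [2.57, 2.57, 3.14, 3.14, 3.14, 3.14].

## Interface

Orientations are given as a unit quaternion [w, x, y, z].
In Python, from workcell import get_state, read_camera, camera_info, hand_in, trace, pinch_z gives the robot as it stands. The module is installed in compiled form; this text tells all that it offers.
- The arm moves only by the tool arm_command, never from a script. Its argument "steps" is text: rows parted by semicolons, each of 4 numbers parted by spaces: the shift along the world's x, y, z in mm, then the turn about the world's z in rad. In form: tx ty tz spin; .... A call has 1 to 20 rows; each row is the pose to reach, as a shift and turn from the pose measured when the call began; what a row does not reach only later rows make up. A row lasts 1/8 s, in which the tool goes at most 62.5 mm and 10.7 degrees, less where a joint would pass 70% of its speed; a pose out of reach is approached as far as the arm can. A call with a gripper value outside its range is refused whole. "fingers" is the gripper command: -1 is shut, 1 is fully open, values between are in proportion, set as the call begins (left out, the last holds). The fingers move at their own pace and stop on an object; "newtons" is the grip in N (left out, the last holds). Time passes only in rows, so rows that repeat a pose let the fingers close. It gives the time, the measured TCP pose, the force and the opening at its end, in the units of the state.
- get_state(): the state, without advancing time (a new reading comes with each control period).
- read_camera(name): name is "side" or "top" or "wrist"; returns the picture (400x640x3 uint8, red, green, blue); there is no depth.
- camera_info(name): a dict with "mtx" (3x3 intrinsics, pixels), "R" (3x3) and "t" (3): a world point X has camera coordinates R X + t. Camera axes: x right, y down, z forward; pixel columns grow to the right and rows downward; lengths in m; the calibration is good to about 2 mm. A picture is of the moment at which its call begins: read the wrist's pose just before it. camera_info takes no time and is no camera call; for the wrist camera it gives the pose at the moment of the call.
- hand_in(): hands the job in, once; it reports no verdict.
Trained networks look in the newest picture that a camera, given by its name, has taken for a name from the list of things; names that differ only in an ending like _2 or _b are one class to them, and where a whole thing is asked for, a point or a joint stands for the part that bears it (a point fixed in the world has none). Each returns a list of dicts, best first, with "score" (0 to 1); they miss things now and then, are a little off and sometimes report something else, mostly with a low value. They report only what shows in the picture. A call takes as long as a camera call. They do not tell look-alikes from the thing itself.
- trace(camera, name): "mask" (400x640 bool, what is visible of it) and "box" ([left, top, width, height] in pixels, round what is visible of it).
The state is a dict: "clock": time; "joint_pos": joint angles; "qvel": joint speeds; "tau": joint torques, N m; "tcp_pos": TCP position; "orientation": TCP orientation; "wrist_force": force on the tool from outside, world axes, zero at the start; "ft_torque": the same for the moment, N m; "finger_gap": finger opening in m.
Only numpy, scipy, OpenCV 4.12 (cv2) and the standard library are available. Lean on these libraries where they do the work, as an engineer would, in place of code of your own. Each camera call takes 0.05 s, during which the arm holds its last target.

## Task

Turn the crank of the tilting jig until its specimen cradle leans 30 degrees to the left (towards the pin rack), then take the locking pin with the tall plain round knob from the rack and push it fully home through the slanted bushing into the index hole behind it, so that the cradle is locked. Leave the two other pins in the rack, the gauge stand, the round steel jaw and the tape roll where they are, and let go of everything at the end.

Things in the scene. Friction and masses are not known exactly. Their poses are not given: they have to be found in the camera images.
- fixture: tilting jig fixed on the bench: base plate 200 x 150 x 14 mm, two aluminium cheeks 62 mm wide, 161 mm high. Origin: centre of the base's underside. The trunnion axis runs along its own x, 130 mm above the bench; crank at the -x end (robot side), dark index drum and slanted bushing at the +x end; its y points left, roughly to the pin rack. It stands turned by up to 0.35 rad
- cradle (a joint): tilt of cradle, crank and drum (one rigid piece) about the trunnion axis, rad. 0: cradle level, crank straight up; positive: crank and cradle lean to the jig's +y (left). Wanted: +0.524 (30 degrees). Range -1.0 to 0.75. Friction (0.35 N m, about 3 N at the crank grip) holds it where it is left. The drum's three holes come under the bushing at -0.524, 0 and +0.524
- crank_grip (a point): centre of the crank's black grip sleeve, 16 mm diameter, 68 mm long, parallel to the jig's x axis, freely revolving, 110 mm from the trunnion axis: in jig coordinates (-0.111, 0.110 sin t, 0.130 + 0.110 cos t) m at tilt t. The crank arm (steel, 20 mm wide, round end 26 mm) joins it at its +x end
- bush: steel bushing block 34 x 34 x 20 mm, fixed on the jig above the drum. Origin: centre of its outer mouth; z points out along the bore, leaning 35 degrees from vertical towards the jig's +y. Bore 14 mm, mouth chamfer 2 mm. In jig coordinates at (0.082, 0.0585, 0.2136) m. With the cradle right, a 14.5 mm drum hole with 3 mm chamfer continues the bore, 24 to 44 mm below the mouth
- pin_grip (a point): middle of the locking pin's knob, a plain black cylinder 22 mm in diameter, 36 mm tall; z is the pin's axis, towards the knob. Below: steel flange 26 mm in diameter, 5 mm thick, then a 12 mm steel shank 42 mm long with a 5 mm tapered foot. The point is 23 mm above the flange's underside, 65 mm above the tip. About 90 g. It starts upright in one of the rack's holes, flange on the rack's top
- pin_tip (a point): centre of the foot of the locking pin's shank, z along the pin towards the knob. Fully home, it lies 42 mm below the bushing's mouth along the bore, with the flange against the bushing
- rack: light wood block 220 x 60 x 55 mm, fixed. Origin: centre of its underside. Three upright holes (14 mm) in a row along its own x axis, at -70, 0 and +70 mm, one pin in each
- screw_grip (a point): middle of the flat black disc head (40 mm diameter, 10 mm thick) of another pin in the rack, 24 mm above the rack's top: leave alone
- tee_grip (a point): middle of the steel cross bar (12 mm diameter, 50 mm long) of the T-headed pin in the rack, 29 mm above the rack's top: leave alone
- stand_top (a point): top of the upright post of a gauge stand, 240 mm above the bench: dark steel foot 55 x 55 x 40 mm, thin post 12 mm, round dial of 48 mm; loose, 1.3 kg: leave alone
- jaw: round steel tensile jaw, 72 mm diameter, 45 mm high with a 28 mm stud on top to 80 mm; loose. Origin: centre of its underside: leave alone
- tape: blue tape roll, 90 mm outside diameter, 19 mm high, lying flat. Origin: centre of its underside: leave alone
- hood_edge (a point): middle of the left (+y) edge of the clear splinter hood, a fixed flat plate 85 mm (jig x) by 95 mm (jig y) and 12 mm deep at this edge, over the drum, its underside about 330 mm above the bench, on one post beyond the drum. In jig coordinates (0.0825, 0.046, 0.334) m; it covers jig x 0.040 to 0.126, y -0.050 to 0.046. It leaves room to come to the bushing only along its slant
Things that resemble listed ones, but are neither listed nor needed, are in the scene too. What is shaped like the part that bears pin_grip but green or orange is not meant.

How it is judged:
On the way, in this order (a step that is already met when the one before it is completed fails the run):
1. the cradle is swung to 30 degrees left (within 4 degrees) (value of joint cradle between 0.454 and 0.594 rad), for 0.2 s.
2. the locking pin is through the bushing and in the drum hole (z of pin_tip in the frame of bush between -0.046 and -0.037 m and x of pin_tip in the frame of bush between -0.005 and 0.005 m and y of pin_tip in the frame of bush between -0.005 and 0.005 m), for 0.2 s.
At the end, for the whole second after the job is handed in: the cradle stands at 30 degrees to the left within 3.4 degrees and at rest, the locking pin is in the bushing and drum hole, in line with the bore within 8 degrees and 5 mm, its flange within 4 mm of the bushing (value of joint cradle between 0.464 and 0.584 rad and z of pin_tip in the frame of bush between -0.046 and -0.038 m and x of pin_tip in the frame of bush between -0.005 and 0.005 m and y of pin_tip in the frame of bush between -0.005 and 0.005 m and angle between the z axis of pin_grip and the z axis of bush, either way round below 0.14 rad and velocity of joint cradle between -0.05 and 0.05 rad/s); the robot touches nothing.
It fails at once if another pin is moved by more than 25 mm (distance of any of screw_grip, tee_grip from where it was at the start of the episode above 0.025 m).
It fails at once if the gauge stand, jaw or tape roll is moved by more than 25 mm (distance of any of stand_top, jaw, tape from where it was at the start of the episode above 0.025 m).
It also fails if it takes over 51 s, if anything falls off the work surface, if the arm or the gripper's body presses on something with over 40 N, if the wrist force passes 120 N, or if a joint passes its speed limit or range.

## Working session

There is one attempt and no reset: what is moved stays moved. The work goes in short steps, Python scripts to look and compute and a tool call to move; the robot and the scene stay as the last step left them, time stands still between calls to the robot, and variables do not carry over. Pictures are saved under pics/ and viewed, and the job is handed in when it is done.

Besides the shell and the picture viewer there is one more tool, called after "Request:" by a JSON object that holds its "name" and its "arguments", one argument or row to a line. arm_command: Moves the arm, as the interface text tells. Its arguments: {"type":"object","properties":{"steps":{"type":"string"},"fingers":{"type":"number"},"newtons":{"type":"number"}},"required":["steps"]}

```bash
mkdir -p pics
cat > h.py <<'E'
import numpy as np, cv2
from workcell import *
from scipy.spatial.transform import Rotation as Ro
def save(n,im): cv2.imwrite('pics/'+n+'.png',im[:,:,::-1])
def proj(cam,X):
    c=camera_info(cam);p=c['mtx']@(np.array(c['R'])@np.array(X)+c['t']);return p[:2]/p[2]
def ray(c,uv):
    d=np.linalg.inv(c['mtx'])@np.array([uv[0],uv[1],1.]);R=np.array(c['R']);return -R.T@c['t'],R.T@d
def atz(c,uv,z):
    o,d=ray(c,uv);return o+d*(z-o[2])/d[2]
def tri(obs):
    A=[];b=[]
    for c,uv in obs:
        o,d=ray(c,uv);d=d/np.linalg.norm(d);P=np.eye(3)-np.outer(d,d);A.append(P);b.append(P@o)
    A=np.vstack(A);b=np.hstack(b);x=np.linalg.lstsq(A,b,rcond=None)[0];return x,np.linalg.norm(A@x-b)
def S():
    s=get_state();R=Ro.from_quat(np.roll(s['orientation'],-1));return s,R.as_matrix()
E
python3 - <<'E'
from h import *
s,R=S();print(s);print(R);print(pinch_z if not callable(pinch_z) else pinch_z())
for c in('side','top','wrist'):
    im=read_camera(c);save(c+'0',im);i=camera_info(c);print(c,np.round(i['mtx'],1).tolist(),np.round(-i['R'].T@i['t'],3),np.round(i['R'],2).tolist())
E
```

```text
{'clock': 0.0, 'joint_pos': array([9.66380504e-01, 3.14008053e-01, 4.49703923e-02, 1.30358210e+00,
       1.27677131e-05, 1.43120666e+00]), 'qvel': array([-0.00048317,  0.00073994, -0.00099412, -0.00261518, -0.00013843,
        0.00070271]), 'tau': array([ 1.10444998e-04, -4.80630040e+01,  2.98531723e+01,  1.92882505e-02,
        2.04277802e-05,  3.80930965e-05]), 'tcp_pos': array([0.257436  , 0.51353301, 0.20490104]), 'orientation': array([ 3.60410317e-04,  8.50960109e-01,  5.25229532e-01, -8.37481566e-04]), 'wrist_force': array([-0.16799693, -0.7782971 ,  1.02003723]), 'ft_torque': array([-0.0205914 , -0.02970111,  0.01149743]), 'finger_gap': 0.0852879932445588}
[[ 4.48266475e-01  8.93899363e-01 -1.04673053e-03]
 [ 8.93898156e-01 -4.48267618e-01 -1.49312971e-03]
 [-1.80392309e-03 -2.66350496e-04 -9.99998337e-01]]
0.0187
side [[496.8, 0.0, 317.1], [0.0, 496.8, 201.6], [0.0, 0.0, 1.0]] [0.37  1.354 0.991] [[-0.99, -0.14, -0.0], [-0.06, 0.49, -0.87], [0.12, -0.86, -0.5]]
top [[474.2, 0.0, 319.2], [0.0, 474.2, 198.0], [0.0, 0.0, 1.0]] [ 4.730e-01 -1.000e-03  1.544e+00] [[0.01, -1.0, 0.01], [-1.0, -0.01, -0.08], [0.08, -0.01, -1.0]]
wrist [[308.6, 0.0, 316.3], [0.0, 308.6, 200.4], [0.0, 0.0, 1.0]] [0.198 0.544 0.372] [[0.45, 0.89, -0.0], [0.86, -0.43, 0.26], [0.24, -0.12, -0.96]]
```

View pics/top0.png

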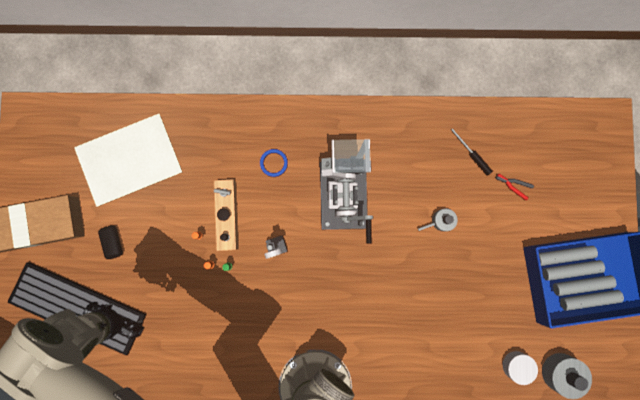

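View pics/side0.png

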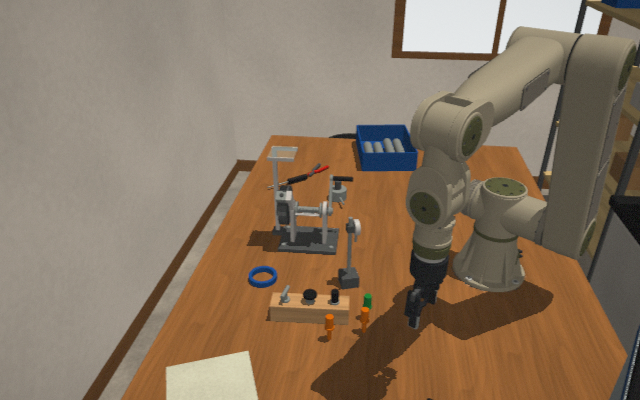

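View pics/wrist0.png

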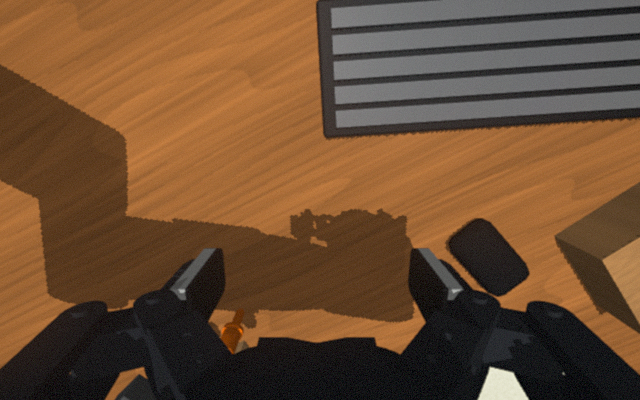

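Run:
```python
from h import *
t=read_camera('top');s=read_camera('side')
save('topj',cv2.resize(t[120:280,180:420],None,fx=3.3,fy=3.3,interpolation=cv2.INTER_CUBIC))
save('sidej',cv2.resize(s[130:350,240:400],None,fx=2.7,fy=2.7,interpolation=cv2.INTER_CUBIC))
for cam in('top','side'):
  for n in('fixture','crank_grip','bush','pin_grip','rack','screw_grip','tee_grip','stand_top','jaw','tape'):
    for r in trace(cam,n)[:2]:
        ys,xs=np.nonzero(r['mask'])
        print(cam,n,round(r['score'],2),np.round(r['box'],0),np.round([xs.mean()if len(xs)else -1,ys.mean()if len(xs) else -1],1),len(xs))
print(get_state()['clock'])
```

```text
top fixture 0.7 [320. 142.  57. 102.] [346.  187.1] 4200
top crank_grip 0.68 [212. 179.  29.  70.] [227.  215.7] 1248
top crank_grip 0.4 [418. 211.  44.  22.] [443.5 220.5] 491
top pin_grip 0.63 [193. 234.   9.   8.] [197.  235.5] 54
top pin_grip 0.62 [203. 262.  12.   9.] [209.2 265.1] 67
top rack 0.55 [213. 178.  23.  72.] [226.9 215.4] 1233
top rack 0.42 [218. 234.  10.   8.] [224.7 237.5] 59
top screw_grip 0.74 [320. 154.  12.  13.] [327.  163.6] 130
top stand_top 0.63 [267. 235.  20.  25.] [275.5 247. ] 365
top stand_top 0.16 [321. 138.  53. 109.] [346. 187.] 4296
top jaw 0.59 [416. 207.  45.  25.] [443.6 220.7] 499
top jaw 0.49 [319. 141.  56. 106.] [346.1 187.5] 4213
top tape 0.68 [263. 155.  21.  21.] [272.3 167.2] 130
side fixture 0.87 [267. 147.  84. 106.] [301.4 212.9] 3719
side crank_grip 0.51 [332. 173.  21.  12.] [342.7 178.2] 89
side pin_grip 0.59 [329. 313.   5.  25.] [329.7 325.2] 146
side pin_grip 0.58 [331. 285.  11.  22.] [335.  296.8] 117
side rack 0.89 [273. 293.  76.  30.] [309.3 309. ] 1992
side rack 0.34 [268. 147.  83. 110.] [301.  212.8] 3596
side screw_grip 0.65 [304. 290.  15.  15.] [309.5 296.1] 190
side stand_top 0.85 [339. 216.  26.  74.] [350.3 257.8] 723
side jaw 0.67 [332. 180.  16.  22.] [339.3 191.6] 258
side tape 0.58 [251. 265.  26.  22.] [262.7 276.2] 414
side tape 0.25 [333. 182.  13.  24.] [339.3 192. ] 270
1.25
```

View pics/topj.png

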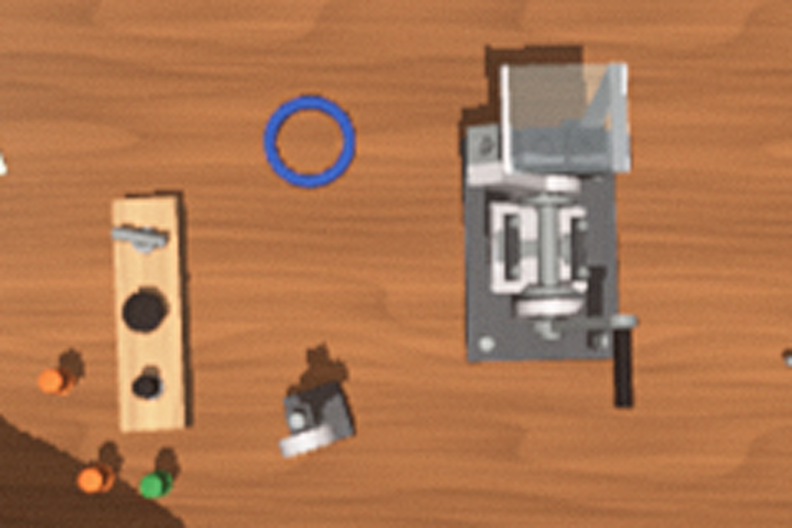

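View pics/sidej.png

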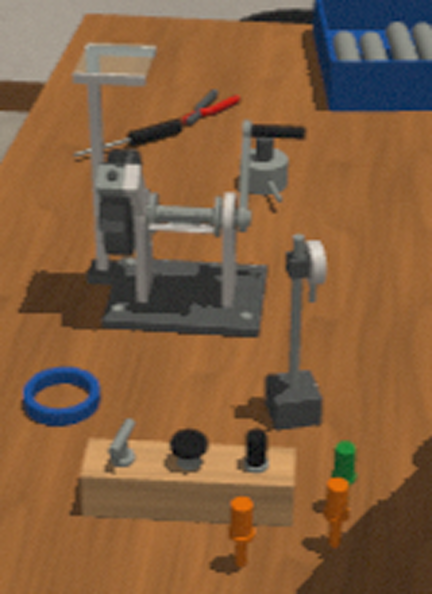

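```bash
cat > fit0.py <<'E'
from h import *
from scipy.optimize import least_squares
ct,cs=camera_info('top'),camera_info('side')
T=lambda u,v:(180+u/3.3-.35,120+v/3.3-.35)
D=lambda u,v:(240+u/2.7-.35,130+v/2.7-.35)
obs=[('top',(-.1,.075,.014),T(468,362)),('top',(-.1,-.075,.014),T(612,360)),('top',(.1,.075,.014),T(467,125)),
('top',(.04,.046,.346),T(503,168)),('top',(.126,.046,.346),T(503,65)),('top',(.126,-.05,.346),T(627,64)),('top',(.04,-.05,.346),T(629,170)),
('side',(-.1,.075,.014),D(260,325)),('side',(.1,.075,.014),D(104,318)),('side',(-.1,-.075,.014),D(266,266)),
('side',(.04,.046,.334),D(150,82)),('side',(.126,.046,.334),D(76,81))]
g=[('top','g',T(624,368)),('side','g',D(276,132))]
def W(p,X):
    c,s=np.cos(p[2]),np.sin(p[2]);return np.array([p[0]+c*X[0]-s*X[1],p[1]+s*X[0]+c*X[1],X[2]])
def f(p):
    r=[]
    for cam,X,uv in obs+g:
        if X=='g': X=(-.111,.110*np.sin(p[3]),.130+.110*np.cos(p[3]))
        r+=list(proj(cam,W(p,X))-uv)
    return np.array(r)
if __name__=='__main__':
    r=least_squares(f,[.53,-.08,0,-.5],loss='soft_l1');p=r.x;print(p);print(np.round(f(p).reshape(-1,2),1))
    print('grip',W(p,(-.111,.110*np.sin(p[3]),.130+.110*np.cos(p[3]))),'bush',W(p,(.082,.0585,.2136)))
    print('pin top', atz(ct,(224.3,236.3),.055+.041), 'side', tri([(ct,T(147,384)),(cs,D(257,440))]))
    print('stand',tri([(ct,T(298,418)),(cs,D(297,240))]), 'rack corners',[np.round(atz(ct,T(*q),.055),3) for q in((113,200),(178,196),(120,430),(185,428))])
E
python3 fit0.py
```

```text
[ 0.59825887 -0.08879913  0.02128093 -0.53726199]
[[-0.8 -0.2]
 [ 2.1 -0.2]
 [-1.3 10. ]
 [ 0.5  1.3]
 [ 0.  -0.8]
 [-0.1 -0.9]
 [ 0.   0.3]
 [ 0.1  1.3]
 [-0.5  0.2]
 [ 1.2 -0.7]
 [-1.5 -0.4]
 [-1.  -1.3]
 [-0.   0.2]
 [ 1.4 -0.2]]
grip [ 0.48848196 -0.14744481  0.22450245] bush [ 0.67899547 -0.02856747  0.2136    ]
pin top [0.47115673 0.27757969 0.096     ] side (array([0.47128583, 0.28006592, 0.08455383]), np.float64(0.0010305301061661876))
stand (array([0.44534276, 0.12507559, 0.23423822]), np.float64(0.0004910927393194014)) rack corners [array([0.647, 0.323, 0.055]), array([0.651, 0.261, 0.055]), array([0.428, 0.31 , 0.055]), array([0.431, 0.249, 0.055])]
```

Request:
{"name": "arm_command", "arguments": {
  "steps": "60 -60 95 0.2; 80 -120 95 0.485; 100 -180 95 0.485; 120 -240 95 0.485; 229 -660 95 0.485; 229 -660 95 0.485; 229 -660 95 0.485; 229 -660 95 0.485; 229 -660 95 0.485; 229 -660 95 0.485; 229 -660 95 0.485; 229 -660 95 0.485; 229 -660 95 0.485; 229 -660 95 0.485; 229 -660 95 0.485",
  "fingers": 0.3
}}

```text
clock: 3.12
tcp_pos: [0.4865, -0.1447, 0.3011]
orientation: [-0.0, 0.699, 0.715, 0.0]
wrist_force: [1.3, 0.2, -0.0]
finger_gap: 0.0556
```

Run:
```python
from h import *
s,R=S();print(s['clock'],s['tcp_pos'],np.arctan2(R[1,0],R[0,0]),s['finger_gap'],s['wrist_force'])
c=camera_info('wrist');w=read_camera('wrist');save('w1',w)
import pickle;pickle.dump(c,open('w1.pkl','wb'))
from fit0 import W
p=[0.59826,-.0888,.02128,-.537]
for n,X in dict(grip=(-.111,.110*np.sin(p[3]),.130+.110*np.cos(p[3])),g1=(-.145,.110*np.sin(p[3]),.130+.110*np.cos(p[3])),bush=(.082,.0585,.2136),h=(.04,.046,.346)).items(): print(n,proj('wrist',W(p,X)))
```

```text
3.125 [ 0.48649046 -0.14466309  0.30113336] 1.5926630977933964 0.055628866841393 [ 1.32170514  0.20163455 -0.02015134]
grip [313.33531046 202.86594387]
g1 [313.32787507 161.54962125]
bush [425.91686232 382.16736027]
h [490.45297565 515.71372942]
```

View pics/w1.png

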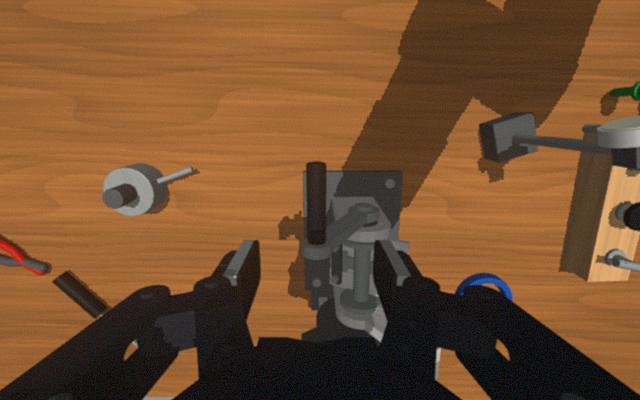

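Request:
{"name": "arm_command", "arguments": {
  "steps": "0 0 -50 0; 0 0 -95 0; 0 0 -95 0"
}}

```text
clock: 3.55
tcp_pos: [0.4839, -0.1423, 0.2034]
orientation: [-0.003, 0.699, 0.715, -0.001]
wrist_force: [0.1, -0.0, 0.2]
finger_gap: 0.0559
```

Request:
{"name": "arm_command", "arguments": {
  "steps": "0 0 0 0; 0 0 0 0; 0 0 0 0; 0 0 0 0",
  "fingers": -1,
  "newtons": 40
}}

```text
clock: 4.05
tcp_pos: [0.4855, -0.1437, 0.2067]
orientation: [-0.0, 0.699, 0.715, -0.0]
wrist_force: [-0.6, -0.9, 7.8]
finger_gap: -0.0001
```

Run:
```python
from h import *
s,R=S();print(s['clock'],s['tcp_pos'],np.arctan2(R[1,0],R[0,0]),s['finger_gap'],s['wrist_force'])
save('w2',read_camera('wrist'))
```

```text
4.05 [ 0.48549599 -0.14374919  0.20673013] 1.594044679277065 -0.00012949145333899958 [-0.61880111 -0.92768437  7.77734031]
```

View pics/w2.png

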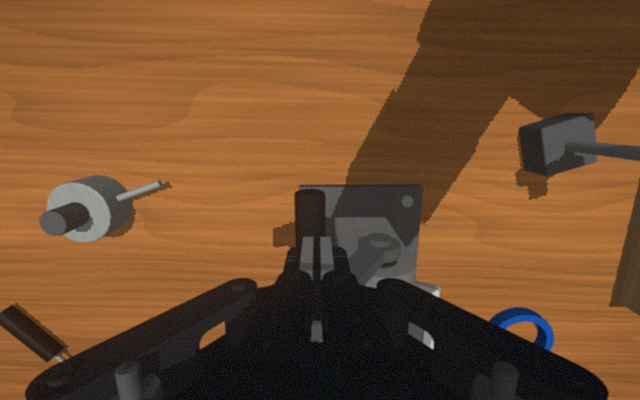

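Run:
```python
from h import *
s=read_camera('side')
save('s3',cv2.resize(s[130:290,230:430],None,fx=3.5,fy=3.5,interpolation=cv2.INTER_CUBIC))
```

```text
(no output)
```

View pics/s3.png

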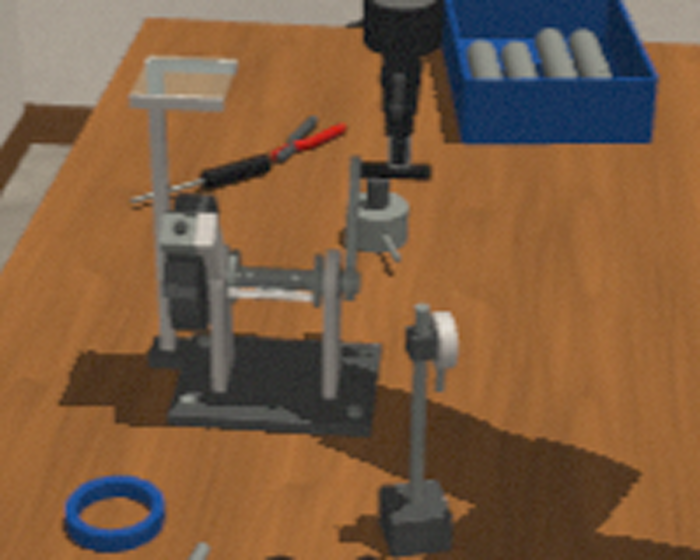

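Run:
```python
from h import *
s,R=S();t=s['tcp_pos']
f=lambda p:np.round((p-[230,130])*3.5)
print('side tcp',f(proj('side',t)),'grasp',f(proj('side',t+[0,0,.0187])))
print('wrist tcp',proj('wrist',t),'grasp',proj('wrist',t+[0,0,.0187]))
print('top tcp',proj('top',t))
from fit0 import W
for tt in(-.45,-.5,-.54,-.6,-.7,-.8,-.9):
    p=[0.59826,-.0888,.02128,tt]
    g=lambda x:W(p,(x,.110*np.sin(tt),.130+.110*np.cos(tt)))
    print(tt,g(-.111),'side',f(proj('side',g(-.111))),'w near/far',proj('wrist',g(-.145)),'top',proj('top',g(-.111)))
im=read_camera('top');save('t3',cv2.resize(im[150:270,300:420],None,fx=4.5,fy=4.5,interpolation=cv2.INTER_CUBIC))
```

```text
side tcp [399. 188.] grasp [399. 171.]
wrist tcp [316.95720987 235.82767704] grasp [317.02256823 249.24078342]
top tcp [366.59696165 232.45308807]
-0.45 [ 0.48830322 -0.13899728  0.22904918] side [396. 169.] w near/far [326.46518744 193.19123787] top [365.84897495 231.35114156]
-0.5 [ 0.48840729 -0.14388677  0.22653408] side [396. 169.] w near/far [316.33204218 191.92056559] top [367.5161674  231.33820026]
-0.54 [ 0.48848853 -0.14770406  0.22434795] side [397. 169.] w near/far [308.65446826 190.851864  ] top [368.80440993 231.32898533]
-0.6 [ 0.48860675 -0.15325851  0.22078692] side [397. 170.] w near/far [297.89526222 189.177234  ] top [370.65555958 231.31708941]
-0.7 [ 0.488793   -0.1620098   0.21413264] side [397. 172.] w near/far [282.07932624 186.24783575] top [373.50676757 231.30247348]
-0.8 [ 0.48896419 -0.17005321  0.20663774] side [398. 175.] w near/far [268.97263296 183.2242405 ] top [376.04030963 231.29442832]
-0.9 [ 0.4891186  -0.17730835  0.1983771 ] side [398. 179.] w near/far [258.54061864 180.18550335] top [378.23192541 231.29293774]
```

View pics/t3.png

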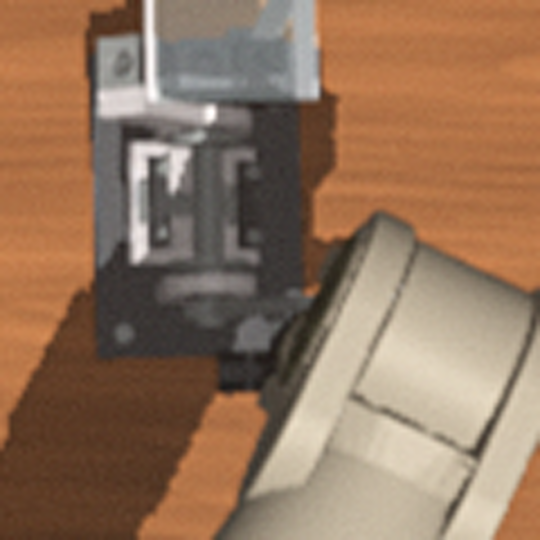

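Run:
```python
from h import *
w=cv2.imread('pics/w2.png');a=cv2.resize(w[170:330,230:430],None,fx=3.5,fy=3.5,interpolation=cv2.INTER_CUBIC)
a=np.clip(a.astype(float)*1.8,0,255).astype(np.uint8);cv2.imwrite('pics/w2z.png',a)
s=read_camera('side');b=cv2.resize(s[120:220,300:400],None,fx=6,fy=6,interpolation=cv2.INTER_CUBIC)
save('s4',np.clip(b.astype(float)*1.8,0,255).astype(np.uint8))
s,R=S();print(s['tcp_pos'],s['wrist_force'],s['ft_torque'],s['finger_gap'])
```

```text
[ 0.48546537 -0.1434221   0.20633919] [-1.01322567 -0.63667635  7.54774997] [-0.14716656  0.19440215  0.01029488] -3.907455207437159e-06
```

View pics/w2z.png

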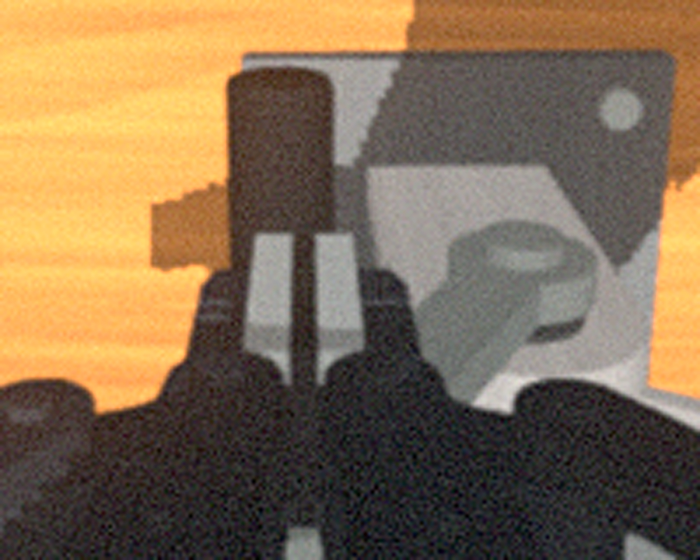

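View pics/s4.png

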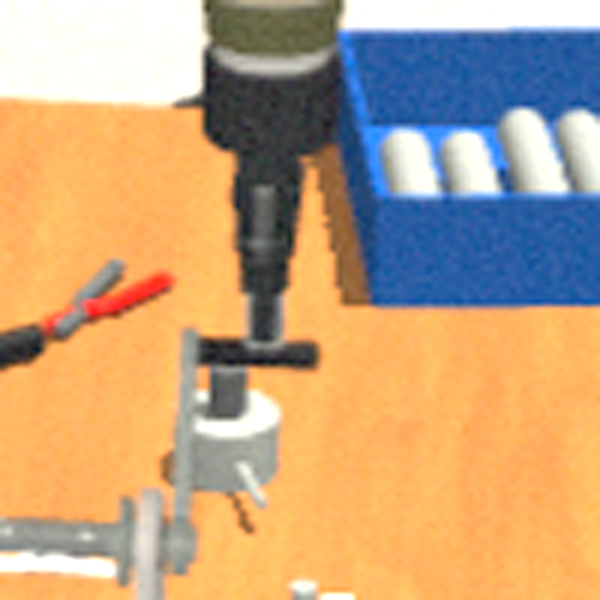

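Request:
{"name": "arm_command", "arguments": {
  "steps": "0 0 15 0; 0 -2 15 0; 0 -2 15 0; 0 -2 -20 0; 0 -2 -24 0; 0 -2 -24 0",
  "fingers": 0.3
}}

```text
clock: 5.0
tcp_pos: [0.4851, -0.1452, 0.1823]
orientation: [-0.001, 0.699, 0.715, -0.0]
wrist_force: [-0.6, -0.2, 1.0]
finger_gap: 0.0555
```

Run:
```python
from h import *
w=read_camera('wrist');a=cv2.resize(w[130:330,200:440],None,fx=3,fy=3)
save('w5',np.clip(a.astype(float)*1.8,0,255).astype(np.uint8))
s=read_camera('side');b=cv2.resize(s[120:220,300:400],None,fx=6,fy=6,interpolation=cv2.INTER_CUBIC)
save('s5',np.clip(b.astype(float)*1.8,0,255).astype(np.uint8))
s,R=S();print(s['tcp_pos'],s['wrist_force'],s['ft_torque'],s['finger_gap'])
```

```text
[ 0.48596536 -0.14562066  0.18324964] [ 0.1968199  -0.26892364  0.58023306] [ 0.0249289   0.00725159 -0.03131548] 0.055684954591455865
```

View pics/w5.png

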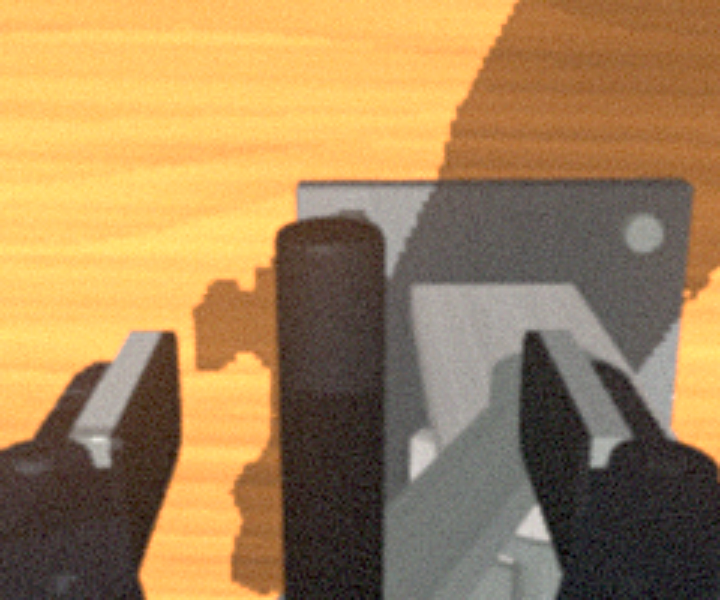

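View pics/s5.png

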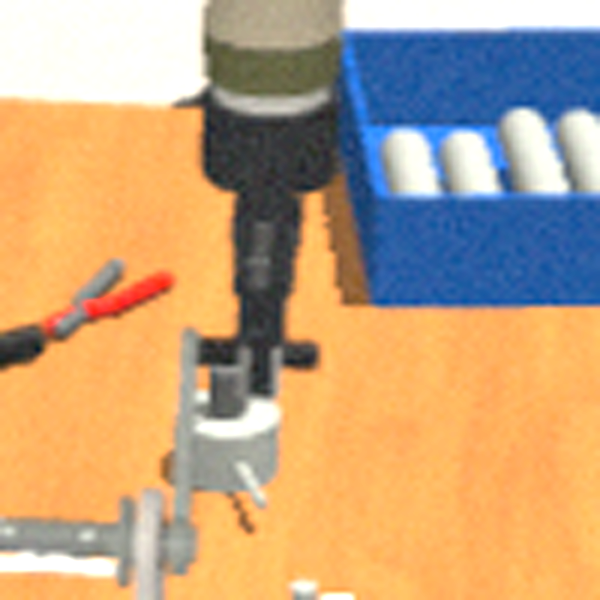

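Request:
{"name": "arm_command", "arguments": {
  "steps": "0 0 0 0; 0 0 0 0; 0 0 0 0",
  "fingers": -1,
  "newtons": 50
}}

```text
clock: 5.48
tcp_pos: [0.4865, -0.1464, 0.1841]
orientation: [0.001, 0.699, 0.715, -0.0]
wrist_force: [-1.1, -1.9, 3.3]
finger_gap: 0.0145
```

Run:
```python
from h import *
w=read_camera('wrist');a=cv2.resize(w[130:330,200:440],None,fx=3,fy=3)
save('w6',np.clip(a.astype(float)*1.8,0,255).astype(np.uint8))
s=read_camera('side');b=cv2.resize(s[120:220,300:400],None,fx=6,fy=6,interpolation=cv2.INTER_CUBIC)
save('s6',np.clip(b.astype(float)*1.8,0,255).astype(np.uint8))
s,R=S();print(s['tcp_pos'],s['wrist_force'],s['ft_torque'],s['finger_gap'])
```

```text
[ 0.48643435 -0.14638458  0.18406669] [-0.96930539 -2.3206      5.22913277] [-0.4835559   0.14484119  0.03843053] 0.014057268772940622
```

View pics/w6.png

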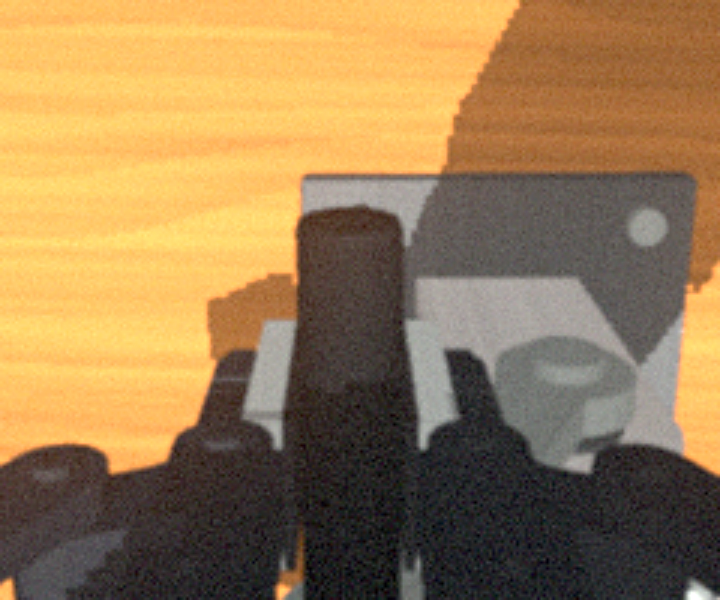

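View pics/s6.png

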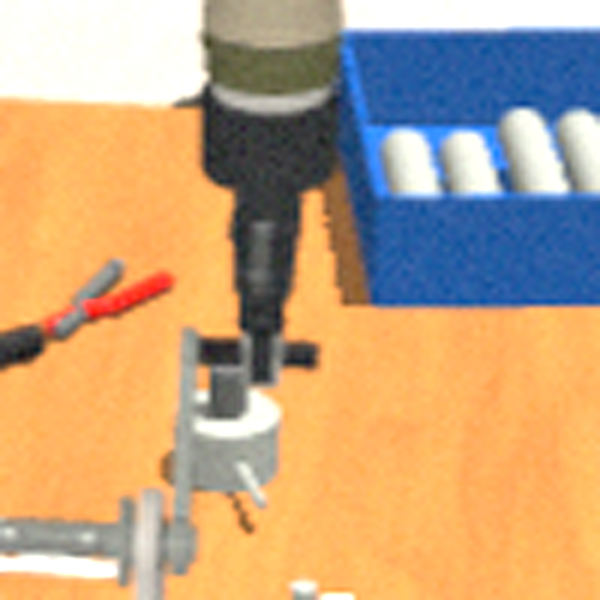

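Request:
{"name": "arm_command", "arguments": {
  "steps": "0 12 6 0; -1 28 11 0; -1 44 14 0; -1 61 15 0; -2 77 13 0; -2 93 8 0; -2 103 4 0; -2 110 0 0; -2 110 0 0; -2 110 0 0"
}}

```text
clock: 6.82
tcp_pos: [0.4832, -0.0338, 0.1833]
orientation: [-0.001, 0.698, 0.716, 0.001]
wrist_force: [-4.3, 5.0, 3.4]
finger_gap: 0.0143
```

Run:
```python
from h import *
w=read_camera('wrist');save('w7',w)
s=read_camera('side');b=cv2.resize(s[130:270,250:400],None,fx=4,fy=4,interpolation=cv2.INTER_CUBIC)
save('s7',b)
s,R=S();print(s['tcp_pos'],s['wrist_force'],s['ft_torque'],s['finger_gap'],s['clock'])
```

```text
[ 0.48322482 -0.03380093  0.18328026] [-4.4933704   5.6014476   4.74561472] [1.07470717 0.85861172 0.01538694] 0.014412393503982303 6.925
```

View pics/w7.png

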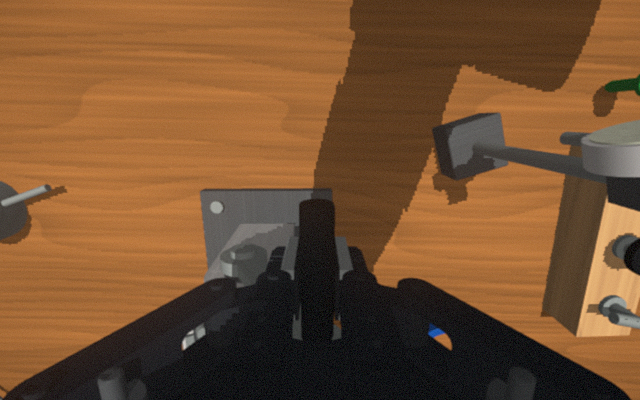

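View pics/s7.png

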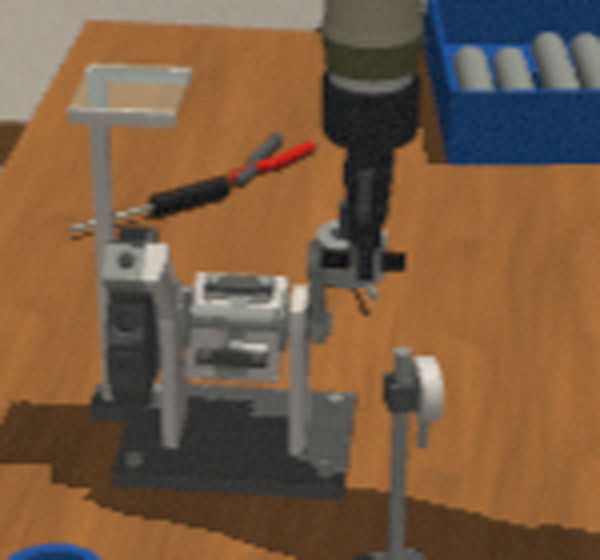

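Request:
{"name": "arm_command", "arguments": {
  "steps": "0 -2 0 0; 0 -2 0 0"
}}

```text
clock: 7.18
tcp_pos: [0.4832, -0.0336, 0.1833]
orientation: [-0.003, 0.698, 0.716, 0.002]
wrist_force: [-3.4, 4.8, 5.7]
finger_gap: 0.0142
```

Request:
{"name": "arm_command", "arguments": {
  "steps": "0 0 0 0; 0 0 0 0; 0 0 0 0; 0 0 60 0; 0 0 110 0; 0 0 150 0; 0 0 150 0",
  "fingers": 0.3
}}

```text
clock: 8.05
tcp_pos: [0.4849, -0.0341, 0.3365]
orientation: [0.0, 0.698, 0.716, 0.004]
wrist_force: [0.3, -0.8, -1.2]
finger_gap: 0.0554
```

Run:
```python
from h import *
w=read_camera('wrist');save('w8',w)
s=read_camera('side');b=cv2.resize(s[130:270,250:400],None,fx=4,fy=4,interpolation=cv2.INTER_CUBIC);save('s8',b)
t=read_camera('top');save('t8',t)
s,R=S();print(s['tcp_pos'],s['joint_pos'],s['finger_gap'],s['clock'])
import fit0
p=[0.59826,-.0888,.02128]
for tt in(.45,.52,.6):
    g=lambda x:fit0.W(p,(x,.110*np.sin(tt),.130+.110*np.cos(tt)))
    print(tt,'side',(proj('side',g(-.111))-[250,130])*4,'w',proj('wrist',g(-.145)),proj('wrist',g(-.08)))
```

```text
[ 0.48297517 -0.03362942  0.33213417] [-0.23999159  0.1331535   0.1224491   1.56391378  0.00655492 -0.26562146] 0.05579526054744567 8.2
0.45 side [364.43107383 246.90920677] w [305.00808547 158.86591798] [305.27144126 228.71512179]
0.52 side [363.72549763 254.89965794] w [312.80344074 158.3675055 ] [312.60658393 227.40060268]
0.6 side [362.93089051 264.50905342] w [321.09039518 157.72967346] [320.41825605 225.73133046]
```

View pics/w8.png

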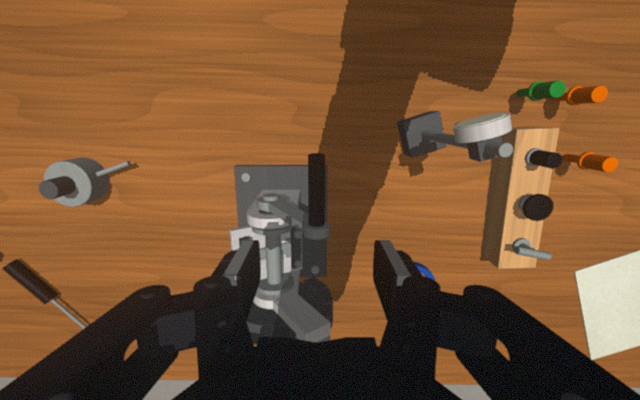

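View pics/s8.png

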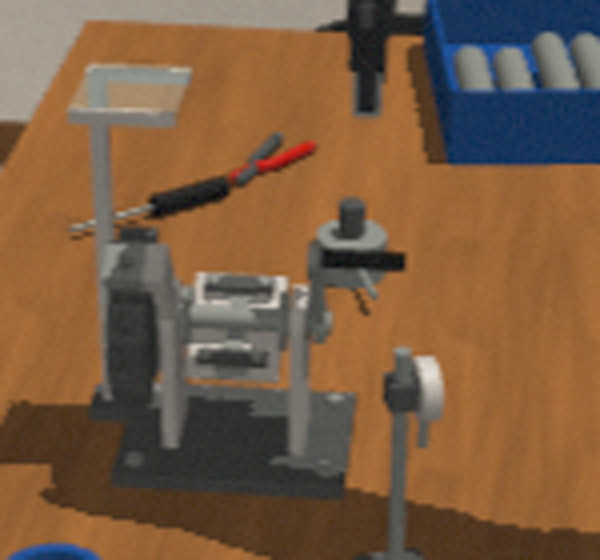

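Request:
{"name": "arm_command", "arguments": {
  "steps": "-2 60 0 -0.18; -5 120 0 -0.36; -8 180 0 -0.54; -11 240 0 -0.72; -12 312 0 -0.9; -12 312 -50 -1.08; -12 312 -100 -1.26; -12 312 -160 -1.44; -12 312 -160 -1.575; -12 312 -160 -1.575; -12 312 -160 -1.575",
  "fingers": 0.2
}}

```text
clock: 9.57
tcp_pos: [0.4714, 0.2785, 0.1724]
orientation: [-0.001, 1.0, 0.012, 0.004]
wrist_force: [0.0, 0.3, -0.1]
finger_gap: 0.051
```

Run:
```python
from h import *
s,R=S();print(s['tcp_pos'],np.arctan2(R[1,0],R[0,0]),s['joint_pos'],s['finger_gap'],s['clock'])
c=camera_info('wrist')
w=read_camera('wrist');save('w9',w);import pickle;pickle.dump((s,c),open('w9.pkl','wb'))
for r in trace('wrist','pin_grip'): 
    ys,xs=np.nonzero(r['mask']);print(r['score'],r['box'],xs.mean(),ys.mean())
im=read_camera('side');b=cv2.resize(im[200:350,250:400],None,fx=4,fy=4,interpolation=cv2.INTER_CUBIC);save('s9',b)
print('tcp side',(proj('side',s['tcp_pos'])-[250,200])*4)
print('wrist knobtop',proj('wrist',(.471,.279,.096)),'bot',proj('wrist',(.471,.279,.055)))
```

```text
[0.47136584 0.27845097 0.1723717 ] 0.024247303151124115 [ 3.87382459e-01  2.64602354e-01 -1.02548815e-01  1.19536339e+00
 -7.61457790e-04  1.93391940e+00] 0.05104526334019671 9.575
0.95 [306.8, 69.1, 28.9, 33.3] 321.55919395466 82.97481108312343
0.93 [195.4, 175.4, 39.1, 31.0] 215.68354430379748 189.77004219409284
0.69 [301.2, 172.1, 27.7, 31.8] 313.6620076238882 188.0597204574333
0.6 [197.2, 112.1, 44.7, 30.3] 217.01781970649895 128.5670859538784
tcp side [340.16246596 267.71908352]
wrist knobtop [314.85620066 199.39003711] bot [314.71067509 188.1442793 ]
```

View pics/w9.png

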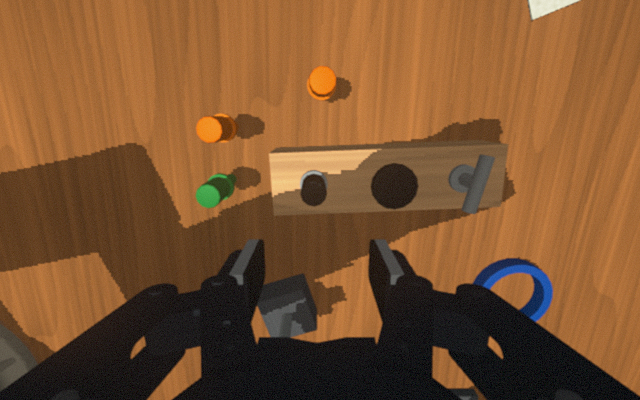

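View pics/s9.png

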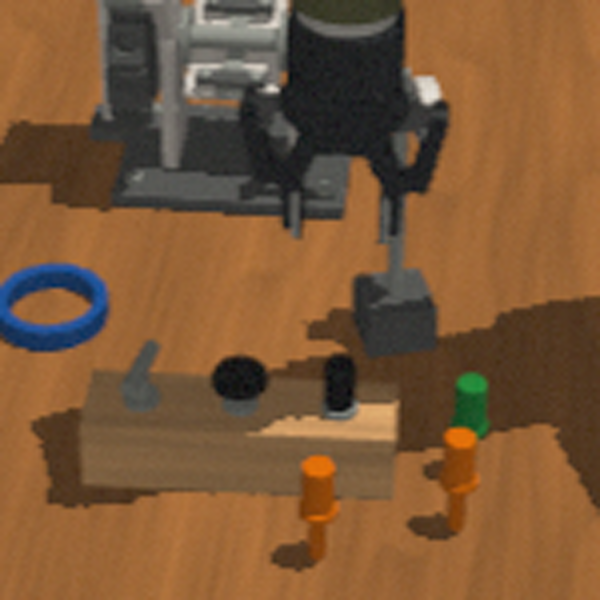

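Run:
```python
from h import *
import pickle
s,c=pickle.load(open('w9.pkl','rb'))
w=cv2.imread('pics/w9.png')
a=cv2.resize(w[130:230,260:380],None,fx=6,fy=6,interpolation=cv2.INTER_CUBIC)
P=lambda X:(lambda p:p[:2]/p[2])(c['mtx']@(c['R']@np.array(X)+c['t']))
for y,col in((.279,(0,0,255)),(.284,(0,255,0))):
  for z,r in((.096,.011),(.0575,.013)):
    q=np.array([(P((.471+r*np.cos(t),y+r*np.sin(t),z))-[260,130])*6 for t in np.linspace(0,6.28,40)]).astype(np.int32)
    cv2.polylines(a,[q],True,col,1)
cv2.imwrite('pics/w9z.png',np.clip(a*1.5,0,255).astype(np.uint8))
```

```text
(no output)
```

View pics/w9z.png

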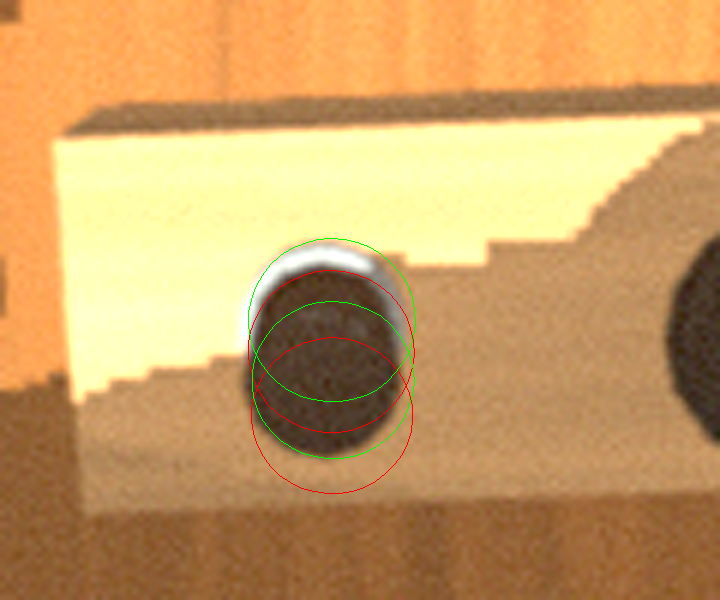

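Request:
{"name": "arm_command", "arguments": {
  "steps": "-1 10 -50 0; -1 10 -100 0; -1 10 -112 0; -1 10 -112 0"
}}

```text
clock: 10.22
tcp_pos: [0.4708, 0.2885, 0.0614]
orientation: [-0.001, 1.0, 0.011, 0.004]
wrist_force: [-0.2, 0.1, -0.7]
finger_gap: 0.0516
```

Run:
```python
from h import *
s,R=S();print(s['tcp_pos'],s['wrist_force'],s['finger_gap'],s['clock'])
im=read_camera('side');b=cv2.resize(im[230:350,270:390],None,fx=5,fy=5,interpolation=cv2.INTER_CUBIC);save('s10',np.clip(b*1.5,0,255).astype(np.uint8))
w=read_camera('wrist');a=cv2.resize(w[130:330,200:440],None,fx=3,fy=3);save('w10',np.clip(a*1.5,0,255).astype(np.uint8))
```

```text
[0.47081556 0.28848131 0.06137401] [-0.21641581  0.10967821 -0.72058147] 0.05156227626671799 10.225
```

View pics/s10.png

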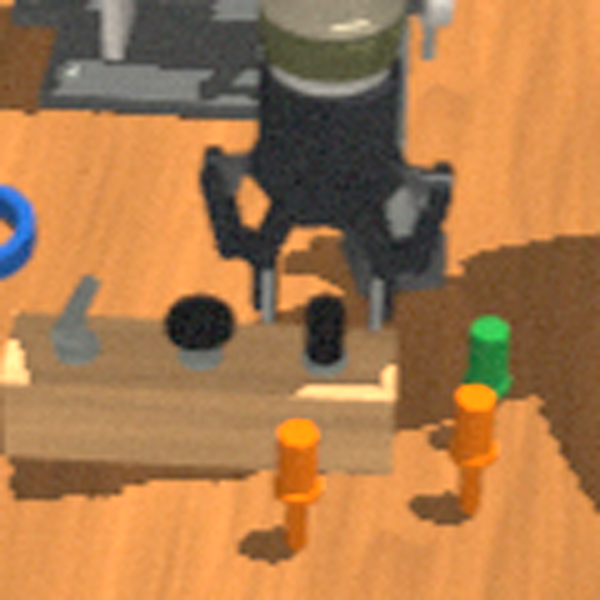

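View pics/w10.png

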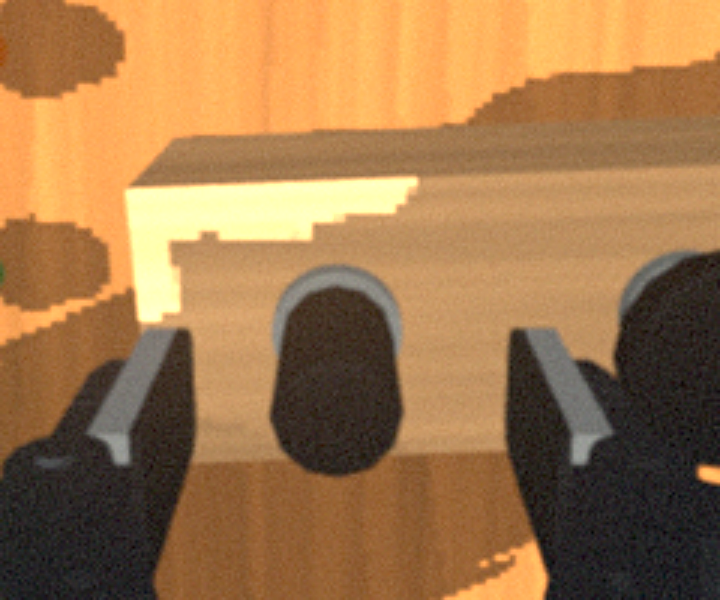

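Request:
{"name": "arm_command", "arguments": {
  "steps": "-1 0 -11 0; -1 0 -11 0; -1 0 -11 0"
}}

```text
clock: 10.7
tcp_pos: [0.4715, 0.2892, 0.0524]
orientation: [-0.002, 1.0, 0.011, 0.006]
wrist_force: [-0.6, -0.6, 0.7]
finger_gap: 0.0511
```

Request:
{"name": "arm_command", "arguments": {
  "steps": "0 0 0 0; 0 0 0 0; 0 0 0 0; 0 0 0 0",
  "fingers": -1,
  "newtons": 30
}}

```text
clock: 11.2
tcp_pos: [0.4715, 0.2893, 0.0526]
orientation: [-0.002, 1.0, 0.011, 0.006]
wrist_force: [-0.8, -1.0, 1.9]
finger_gap: 0.0207
```

Run:
```python
from h import *
s,R=S();print(s['tcp_pos'],s['wrist_force'],s['ft_torque'],s['finger_gap'],s['clock'])
im=read_camera('side');b=cv2.resize(im[230:350,270:390],None,fx=5,fy=5,interpolation=cv2.INTER_CUBIC);save('s11',np.clip(b*1.5,0,255).astype(np.uint8))
w=read_camera('wrist');a=cv2.resize(w[130:330,200:440],None,fx=3,fy=3);save('w11',np.clip(a*1.5,0,255).astype(np.uint8))
```

```text
[0.47145546 0.28926183 0.05262519] [-0.8228689  -0.96516163  1.85010628] [-0.02541606  0.28700506  0.0124862 ] 0.020678714781326876 11.2
```

View pics/s11.png

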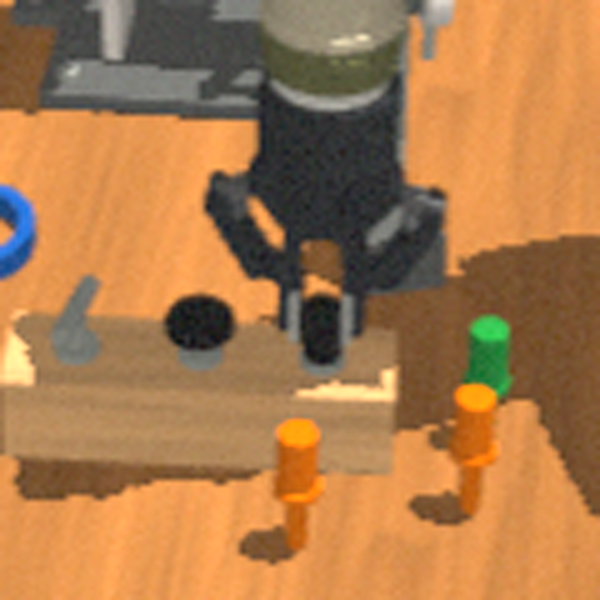

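View pics/w11.png

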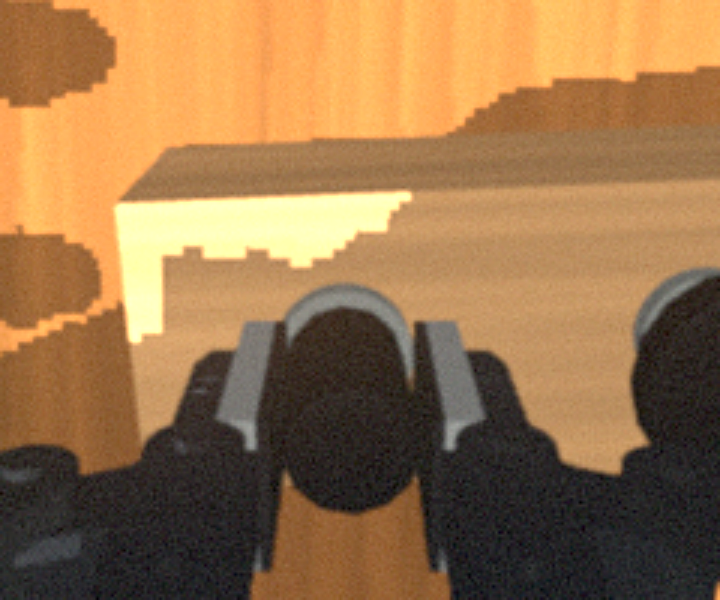

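Request:
{"name": "arm_command", "arguments": {
  "steps": "0 0 20 0; 0 0 37 0; 0 0 37 0; 0 0 37 0"
}}

```text
clock: 11.8
tcp_pos: [0.471, 0.289, 0.0887]
orientation: [-0.002, 1.0, 0.011, 0.006]
wrist_force: [0.3, -0.2, -1.8]
finger_gap: 0.0207
```

Request:
{"name": "arm_command", "arguments": {
  "steps": "0 6 0 0; 0 12 0 0; 0 18 -1 0; 0 23 -2 0; 0 29 -4 0; 0 34 -6 0; 0 38 -8 0; 0 41 -9 0; 0 41 -9 0; 0 41 -9 0",
  "newtons": 22
}}

```text
clock: 13.05
tcp_pos: [0.4712, 0.3301, 0.0799]
orientation: [-0.002, 1.0, 0.011, 0.006]
wrist_force: [-0.9, -1.8, -0.3]
finger_gap: 0.0207
```

Run:
```python
from h import *
s,R=S();print(s['tcp_pos'],s['wrist_force'],s['ft_torque'],s['finger_gap'],s['clock'])
im=read_camera('side');b=cv2.resize(im[230:350,270:390],None,fx=5,fy=5,interpolation=cv2.INTER_CUBIC);save('s12',np.clip(b*1.5,0,255).astype(np.uint8))
w=read_camera('wrist');a=cv2.resize(w[130:330,200:440],None,fx=3,fy=3);save('w12',np.clip(a*1.5,0,255).astype(np.uint8))
```

```text
[0.47124434 0.33010837 0.07987774] [-0.93051676 -1.84117602 -0.30496539] [-0.39626969  0.3653728  -0.0474377 ] 0.020742391231105363 13.05
```

View pics/s12.png

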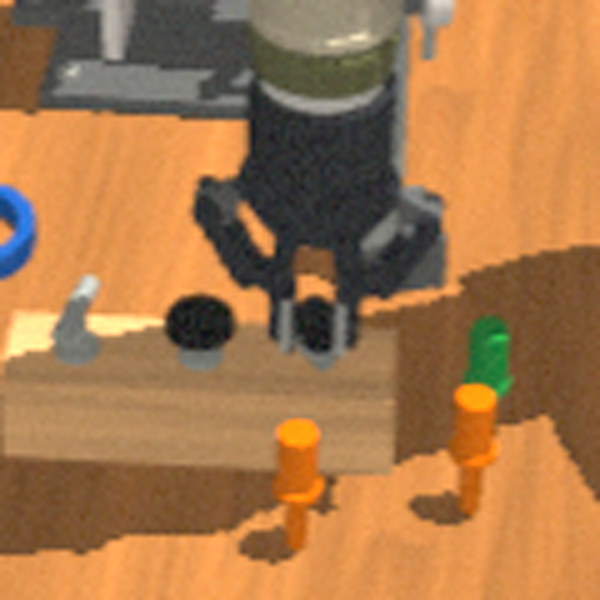

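View pics/w12.png

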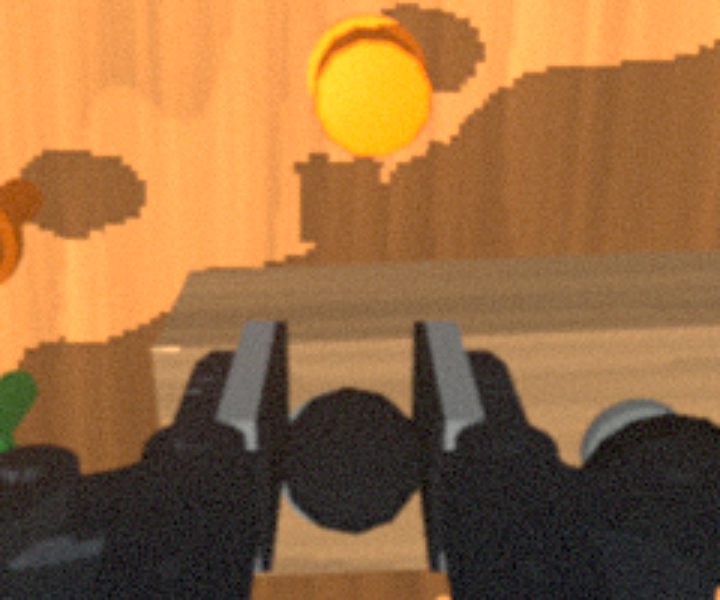

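Request:
{"name": "arm_command", "arguments": {
  "steps": "0 0 50 0; 0 0 100 0; 0 0 150 0; 0 0 200 0; 0 0 240 0; 0 0 240 0; 0 0 240 0",
  "newtons": 35
}}

```text
clock: 14.02
tcp_pos: [0.4715, 0.3302, 0.3191]
orientation: [-0.002, 1.0, 0.011, 0.006]
wrist_force: [-0.2, -0.4, -1.8]
finger_gap: 0.0201
```

Run:
```python
from h import *
import pickle
s,R=S();print(s['tcp_pos'],s['wrist_force'],s['ft_torque'],s['finger_gap'],s['clock'],np.arctan2(R[1,0],R[0,0]))
im=read_camera('side');b=cv2.resize(im[130:270,270:410],None,fx=5,fy=5,interpolation=cv2.INTER_CUBIC);save('s13',np.clip(b*1.5,0,255).astype(np.uint8))
c=camera_info('wrist');pickle.dump((s,c),open('w13.pkl','wb'));w=read_camera('wrist');save('w13r',w);a=cv2.resize(w[130:330,200:440],None,fx=3,fy=3);save('w13',np.clip(a*1.5,0,255).astype(np.uint8))
t=read_camera('top');a=cv2.resize(t[160:290,150:290],None,fx=4,fy=4);save('t13',np.clip(a*1.5,0,255).astype(np.uint8))
```

```text
[0.47147877 0.33021795 0.3191497 ] [-0.20271967 -0.4377633  -1.82987541] [-0.02471343  0.02909195 -0.00330672] 0.02013931329266206 14.025 0.022612807588639677
```

View pics/s13.png

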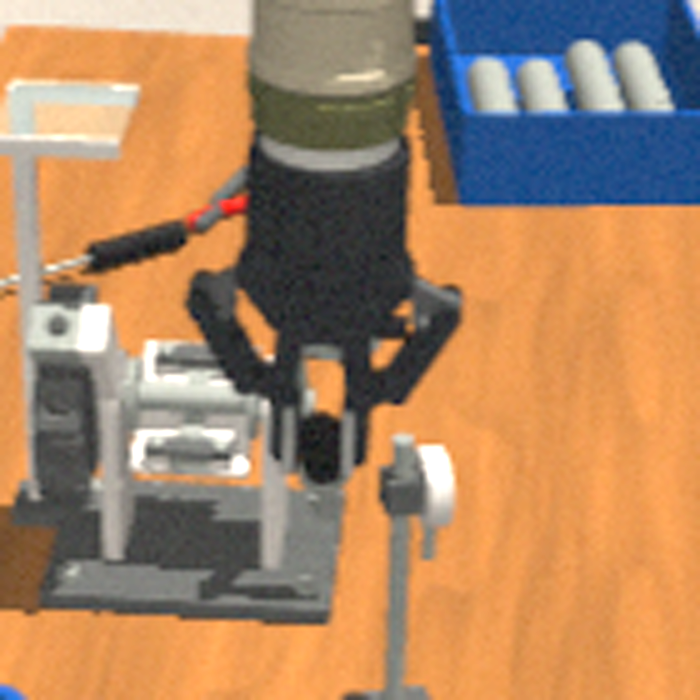

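View pics/w13.png

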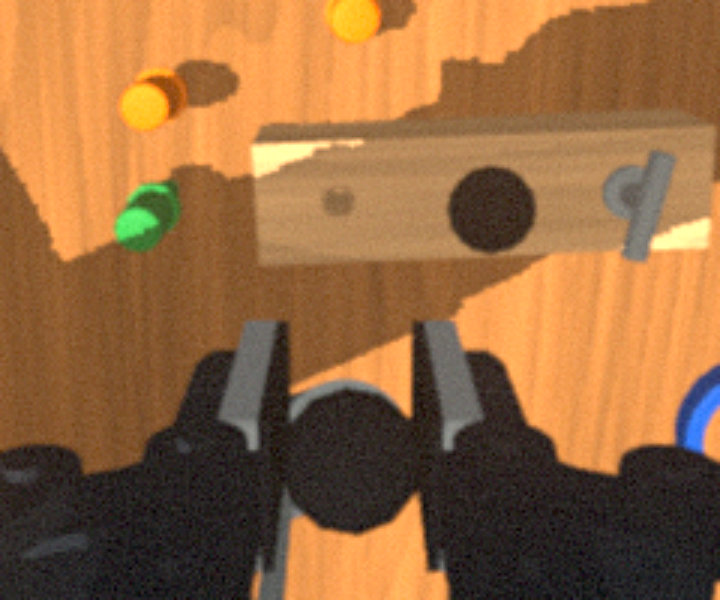

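View pics/t13.png

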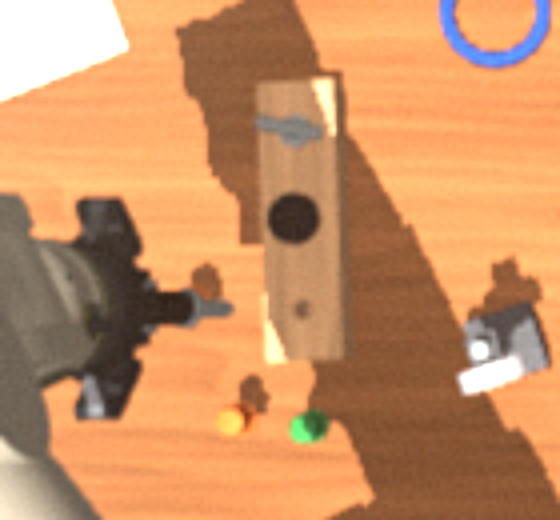

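```bash
cat > ov.py <<'E'
from h import *
import pickle,sys
def P(c,X): p=c['mtx']@(c['R']@np.array(X)+c['t']);return p[:2]/p[2]
def circ(c,ctr,ax,r,off,sc):
    ax=np.array(ax)/np.linalg.norm(ax);u=np.cross(ax,[1,0,0.01]);u/=np.linalg.norm(u);v=np.cross(ax,u)
    return np.array([(P(c,ctr+r*(np.cos(t)*u+np.sin(t)*v))-off)*sc for t in np.linspace(0,6.28,40)]).astype(np.int32)
def pin(img,c,tcp,th,off,sc,col,piv=(0,-.0054,.0324),pk=.085-.013,phi=0):
    # pk: height of pivot above tip
    ax=np.array([np.sin(phi),np.sin(th),np.cos(th)]);pv=tcp+np.array(piv)
    at=lambda h:pv+ax*(h-pk)
    for h,r in((.083,.011),(.047,.011),(.047,.013),(.042,.013),(.042,.006),(.005,.006),(0,.0045)):
        cv2.polylines(img,[circ(c,at(h),ax,r,off,sc)],True,col,1)
    return at(0)
E
python3 - <<'E'
from ov import *
s,c=pickle.load(open('w13.pkl','rb'));tcp=s['tcp_pos']
cols=[(0,0,255),(0,255,0),(255,0,0)]
w=cv2.imread('pics/w13r.png');t=cv2.imread('pics/t13.png')
for i,th in enumerate((30,35,40)):
    a=cv2.resize(w[230:330,270:370],None,fx=5,fy=5);a=np.clip(a*1.5,0,255).astype(np.uint8)
    pin(a,c,tcp,np.radians(th),[270,230],5,cols[i])
    if i==0: A=[a]
    else: A.append(a)
    print(th,pin(t,camera_info('top'),tcp,np.radians(th),[150,160],4,cols[i])-tcp)
cv2.imwrite('pics/o13.png',np.hstack([cv2.resize(x,(266,266)) for x in A]))
cv2.imwrite('pics/o13b.png',A[1])
cv2.imwrite('pics/o13t.png',cv2.resize(t[200:400,50:350],None,fx=2.5,fy=2.5))
E
```

```text
30 [ 0.         -0.0414     -0.02995383]
35 [ 0.         -0.0466975  -0.02657895]
40 [ 0.         -0.05168071 -0.0227552 ]
```

View pics/o13b.png

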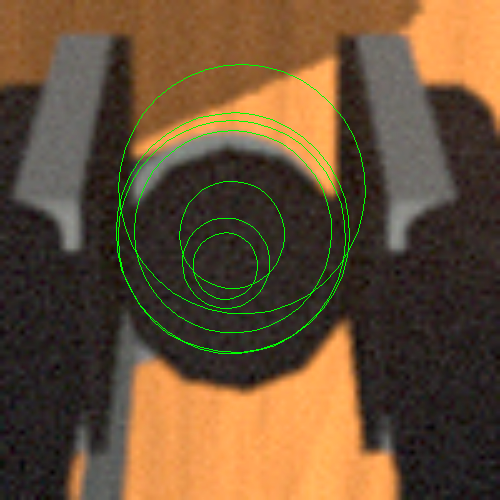

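View pics/o13t.png

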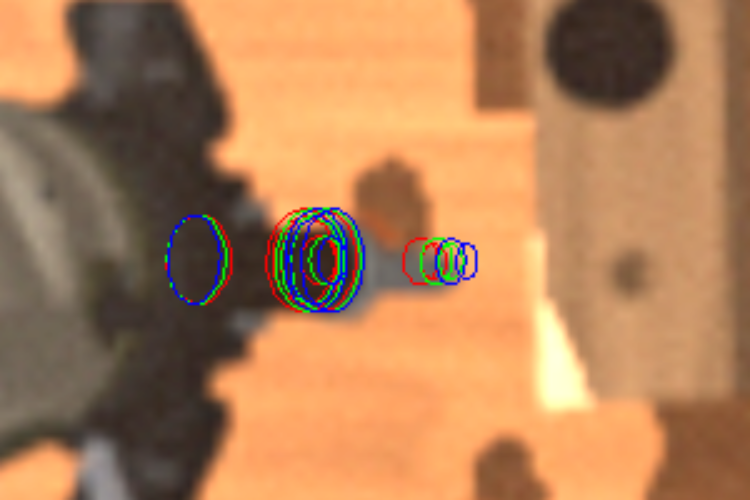

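Run:
```python
from ov import *
from scipy.optimize import least_squares
s,c=pickle.load(open('w13.pkl','rb'));tcp=s['tcp_pos'];ct=camera_info('top')
def rim(cam,ctr,ax,r): return circ(cam,ctr,ax,r,np.zeros(2),1000)/1000.
def model(p):
    ax=np.array([np.sin(p[3]),np.sin(p[2]),np.cos(p[2])]);ax/=np.linalg.norm(ax)
    C=tcp+np.array([p[4],p[0],p[1]])  # knob top centre
    a=rim(c,C,ax,.011);f=np.vstack([rim(c,C-.036*ax,ax,.013),rim(c,C-.041*ax,ax,.013)])
    tp=rim(ct,C-.083*ax,ax,.0045);tf=rim(ct,C-.041*ax,ax,.013)
    return np.array([a[:,1].max(),a[:,0].min(),a[:,0].max(),f[:,1].min(),tp[:,0].max(),tf[:,0].max(),tp[:,1].mean()])
ob=np.array([307.6,270+122/5,270+355/5,257.4,208.7,200.3,236.5])
wt=np.array([1,1,1,1,1,1,.5])
r=least_squares(lambda p:(model(p)-ob)*wt,[0,.04,.6,0,0])
print(r.x,np.degrees(r.x[2:4]),model(r.x)-ob)
for th in(30,35,40):
    q=least_squares(lambda p:(model([p[0],p[1],np.radians(th),p[2],p[3]])-ob)*wt,[0,.04,0,0]);print(th,q.x,(model([q.x[0],q.x[1],np.radians(th),q.x[2],q.x[3]])-ob).round(1))
```

```text
[0.   0.04 0.6  0.   0.  ] [34.37746771  0.        ] [-14.724    -0.446     1.616    -5.115     0.323    -1.348    -0.35745]
30 [ 0.          0.04        0.         -0.00017586] [-14.7  -0.8   1.2 -10.2  -1.3  -1.9  -0.3]
35 [0.00000000e+00 4.00000000e-02 0.00000000e+00 3.81469727e-08] [-14.7  -0.4   1.6  -4.4   0.5  -1.3  -0.4]
40 [ 0.          0.04        0.         -0.00015625] [-15.   -0.8   1.3   1.4   2.2  -0.7  -0.3]
```

```bash
sed -i 's/np.linspace(0,6.28,40)\]).astype(np.int32)/np.linspace(0,6.28,80)])/; s/\[circ(c,at(h),ax,r,off,sc)\]/[circ(c,at(h),ax,r,off,sc).astype(np.int32)]/' ov.py
cat > fitpin.py <<'E'
from ov import *
from scipy.optimize import least_squares
s,c=pickle.load(open('w13.pkl','rb'));tcp=s['tcp_pos'];ct=camera_info('top')
def rim(cam,ctr,ax,r): return circ(cam,ctr,ax,r,np.zeros(2),1)
def model(p):
    ax=np.array([np.sin(p[3]),np.sin(p[2]),np.cos(p[2])]);ax/=np.linalg.norm(ax)
    C=tcp+np.array([p[4],p[0],p[1]])
    a=rim(c,C,ax,.011);f=np.vstack([rim(c,C-.036*ax,ax,.013),rim(c,C-.041*ax,ax,.013)])
    tp=rim(ct,C-.083*ax,ax,.0045);tf=rim(ct,C-.041*ax,ax,.013)
    return np.array([a[:,1].max(),a[:,0].min(),a[:,0].max(),f[:,1].min(),tp[:,0].max(),tf[:,0].max(),tp[:,1].mean()])
ob=np.array([307.6,270+122/5,270+355/5,257.4,208.7,200.3,236.5])
wt=np.array([1,1,1,1,1,1,.5])
r=least_squares(lambda p:(model(p)-ob)*wt,[0,.04,.6,0,0])
print(r.x,np.degrees(r.x[2:4]),(model(r.x)-ob).round(2))
for th in(30,35,40):
    q=least_squares(lambda p:(model([p[0],p[1],np.radians(th),p[2],p[3]])-ob)*wt,[0,.04,0,0]);print(th,q.x.round(4),(model([q.x[0],q.x[1],np.radians(th),q.x[2],q.x[3]])-ob).round(1))
E
python3 fitpin.py
```

```text
[-7.09053941e-03  4.06023722e-02  4.94541180e-01  2.02342726e-02
 -7.57164085e-05] [28.33512241  1.15933842] [ 0.05 -0.78  0.8  -0.3   0.62  0.53  0.31]
30 [-0.0057  0.0421  0.0277 -0.0001] [-0.5 -1.1  1.1  0.6  0.6  0.1  0.6]
35 [-0.002   0.0461  0.0757 -0.0002] [-2.5 -1.8  2.   3.4  0.7 -1.1  2.1]
40 [ 1.200e-03  4.960e-02  2.404e-01 -2.000e-04] [-4.5 -1.8  2.1  6.5  0.1 -2.4  7.2]
```

Request:
{"name": "arm_command", "arguments": {
  "steps": "208 -278 0 0; 208 -278 0 0; 208 -278 0 0; 208 -278 0 0; 208 -278 0 0; 208 -278 0 0; 208 -278 -25 0; 208 -278 -25 0; 208 -278 -25 0; 208 -278 -25 0"
}}

```text
clock: 15.42
tcp_pos: [0.6788, 0.0525, 0.2944]
orientation: [-0.001, 1.0, 0.012, 0.006]
wrist_force: [-0.0, 0.3, -1.1]
finger_gap: 0.0203
```

Run:
```python
from ov import *
s,R=S();print(s['tcp_pos'],s['wrist_force'],s['finger_gap'],s['clock'],np.arctan2(R[1,0],R[0,0]))
c=camera_info('wrist');pickle.dump((s,c),open('w14.pkl','wb'));w=read_camera('wrist');save('w14',w)
im=read_camera('side');save('s14r',im);b=cv2.resize(im[120:270,230:380],None,fx=5,fy=5,interpolation=cv2.INTER_CUBIC);save('s14',np.clip(b*1.3,0,255).astype(np.uint8))
t=read_camera('top');save('t14r',t);a=cv2.resize(t[110:250,270:410],None,fx=4,fy=4);save('t14',np.clip(a*1.3,0,255).astype(np.uint8))
M=np.array([.679,-.0286,.2136]);print(P(c,M),proj('side',M),proj('top',M))
```

```text
[0.67883015 0.0524876  0.29443659] [-0.03389211  0.25302719 -1.06291397] 0.020324640135808023 15.425 0.023618310241261542
[313.42667945 285.6847139 ] [281.36666125 194.43598705] [326.34664401 163.56612939]
```

View pics/w14.png

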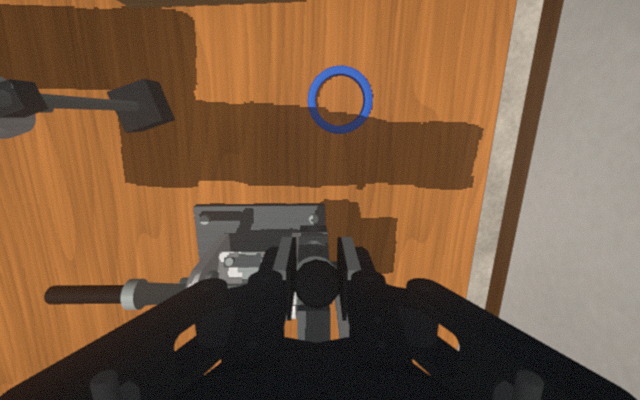

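View pics/s14.png

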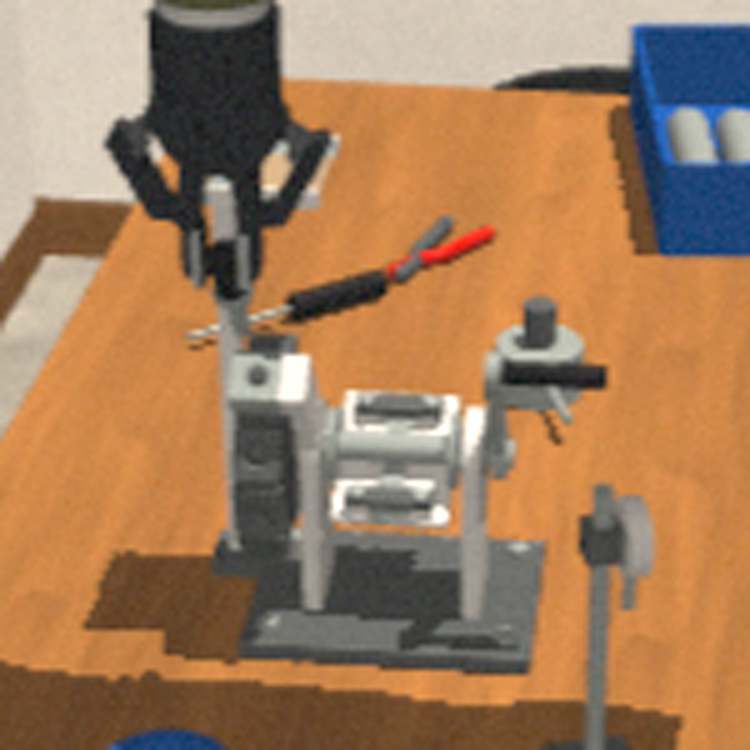

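View pics/t14.png

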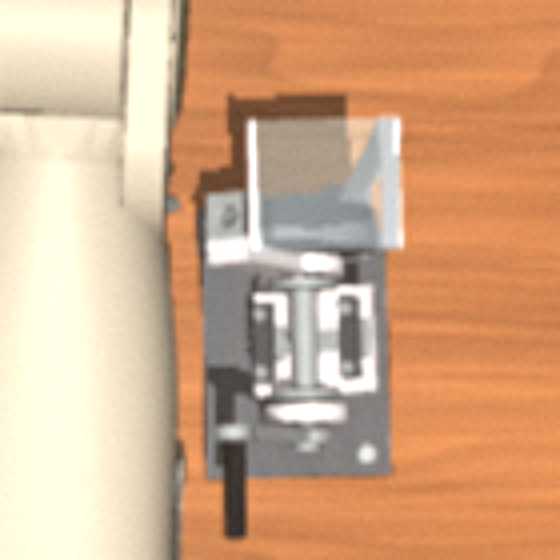

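Run:
```python
from ov import *
s,c=pickle.load(open('w14.pkl','rb'));tcp=s['tcp_pos'];ct=camera_info('top');cs=camera_info('side')
a=cv2.imread('pics/t14r.png')[130:190,290:350];a=cv2.resize(a,None,fx=8,fy=8,interpolation=cv2.INTER_CUBIC)
b=cv2.imread('pics/s14r.png')[150:220,250:320];b=cv2.resize(b,None,fx=8,fy=8,interpolation=cv2.INTER_CUBIC)
w=cv2.imread('pics/w14.png')[220:320,270:370];w=cv2.resize(w,None,fx=6,fy=6,interpolation=cv2.INTER_CUBIC)
w=np.clip(w*1.8,0,255).astype(np.uint8)
cv2.imwrite('pics/z14b.png',b.copy())
cv2.imwrite('pics/z14w0.png',w.copy())
for th,py,pz,col in((28.3,-.0071,.0406,(0,0,255)),(30,-.0057,.0421,(0,255,0))):
  for im,cam,off,sc in((a,ct,[290,130],8),(b,cs,[250,150],8),(w,c,[270,220],6)):
    tip=pin(im,cam,tcp,np.radians(th),off,sc,col,piv=(0,py,pz),pk=.083)
M=np.array([.679,-.0286,.2136]);ax=np.array([-.012,.574,.819])
for im,cam,off,sc in((a,ct,[290,130],8),(b,cs,[250,150],8),(w,c,[270,220],6)):
    cv2.polylines(im,[circ(cam,M,ax,.009,np.array(off),sc).astype(np.int32)],True,(255,0,0),1)
cv2.imwrite('pics/z14a.png',a);cv2.imwrite('pics/z14bo.png',b);cv2.imwrite('pics/z14w.png',w)
```

```text
(no output)
```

View pics/z14a.png

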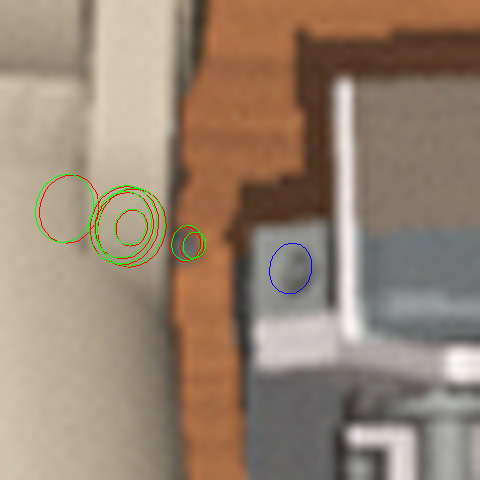

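View pics/z14bo.png

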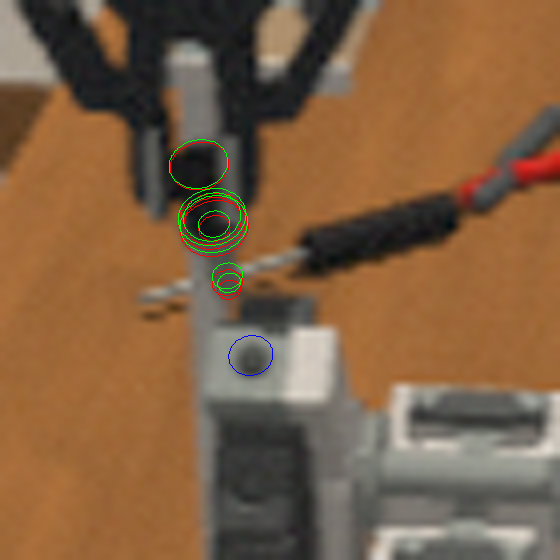

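View pics/z14w.png

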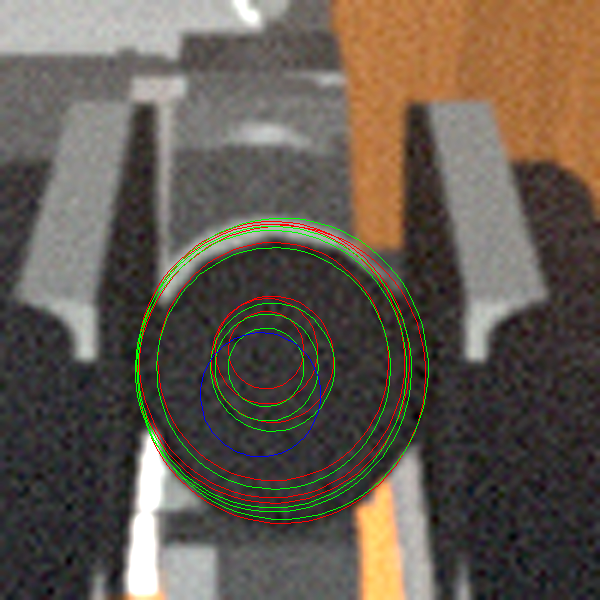

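View pics/z14b.png

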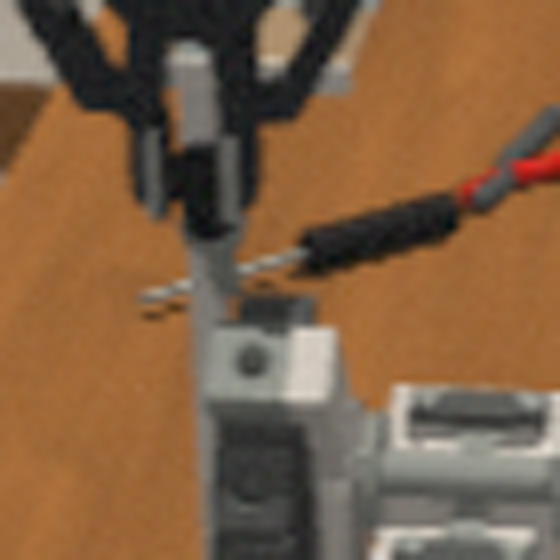

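Request:
{"name": "arm_command", "arguments": {
  "steps": "0 -15 -22 0; 0 -31 -44 0; 0 -31 -44 0; 0 -31 -44 0"
}}

```text
clock: 16.08
tcp_pos: [0.6791, 0.0218, 0.2513]
orientation: [-0.002, 1.0, 0.012, 0.006]
wrist_force: [0.3, 0.5, -0.8]
finger_gap: 0.0201
```

```bash
cat > look.py <<'E'
from ov import *
n=sys.argv[1]
s,R=S();print(s['tcp_pos'],s['wrist_force'],s['ft_torque'],s['finger_gap'],s['clock'])
c=camera_info('wrist');cs=camera_info('side')
im=read_camera('side');b=cv2.resize(im[140:220,250:330],None,fx=9,fy=9,interpolation=cv2.INTER_CUBIC);save('s'+n,np.clip(b*1.3,0,255).astype(np.uint8))
w=read_camera('wrist');save('wr'+n,w);w=cv2.resize(w[200:320,260:380],None,fx=5,fy=5);save('w'+n,np.clip(w*1.6,0,255).astype(np.uint8))
pickle.dump((s,c),open('w'+n+'.pkl','wb'))
E
python3 look.py 15
```

```text
[0.6790986  0.02177225 0.25133414] [ 0.296433    0.45399391 -0.82488986] [-0.0450724  -0.01813988  0.00360857] 0.020056066993098115 16.075
```

View pics/s15.png

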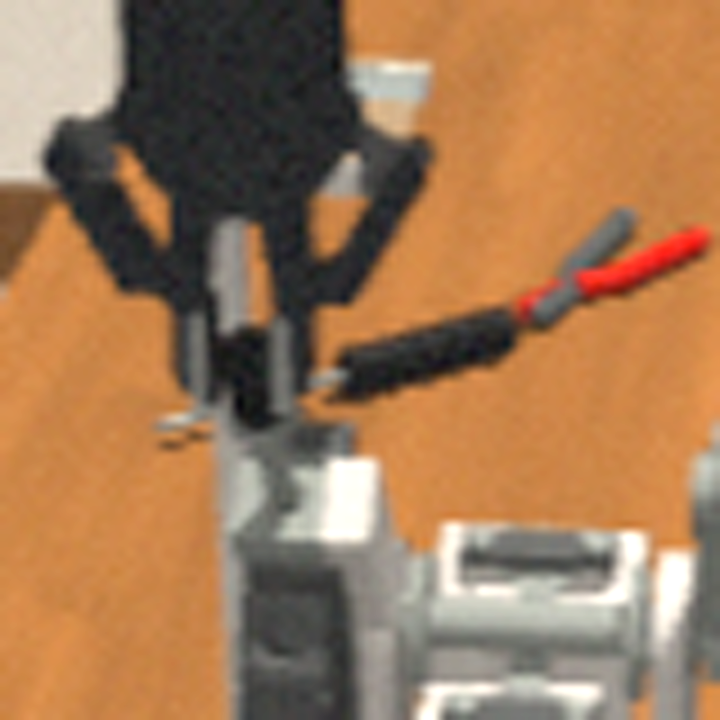

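View pics/w15.png

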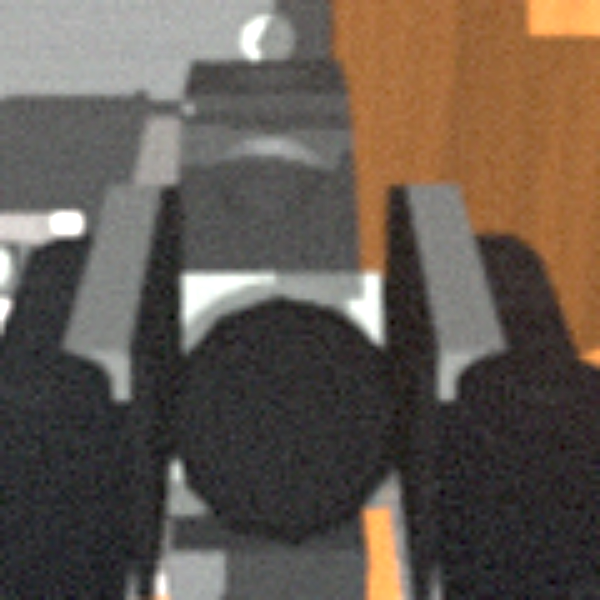

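Request:
{"name": "arm_command", "arguments": {
  "steps": "0 -3 -5 0; 0 -7 -10 0; 0 -7 -10 0; 0 -7 -10 0"
}}

```text
clock: 16.68
tcp_pos: [0.6794, 0.0149, 0.2416]
orientation: [-0.001, 1.0, 0.012, 0.006]
wrist_force: [0.4, -0.7, -2.2]
finger_gap: 0.02
```

```bash
python3 look.py 16
```

```text
[0.67936144 0.01491711 0.24158162] [ 0.44277023 -0.71409117 -2.17229538] [-0.0099327  -0.00324756  0.02877135] 0.020036246893243084 16.675
```

View pics/s16.png

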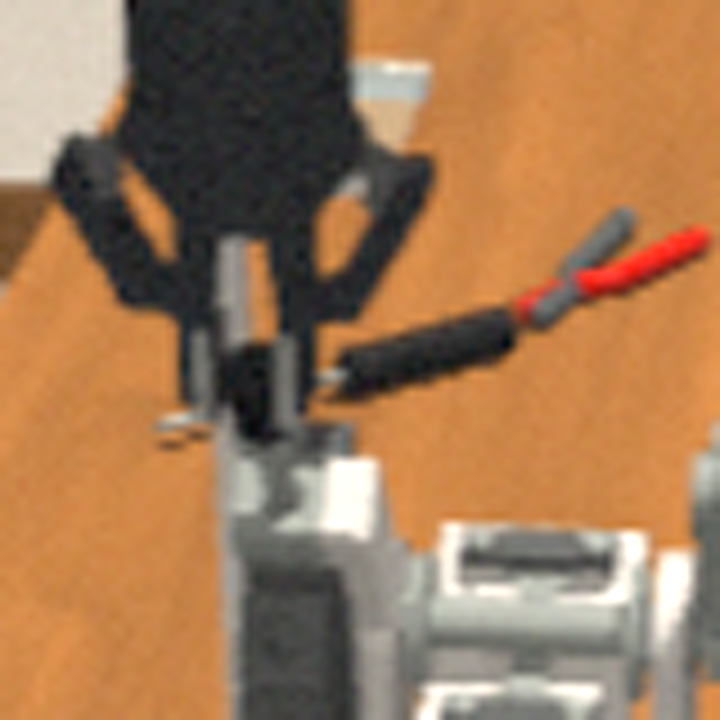

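View pics/w16.png

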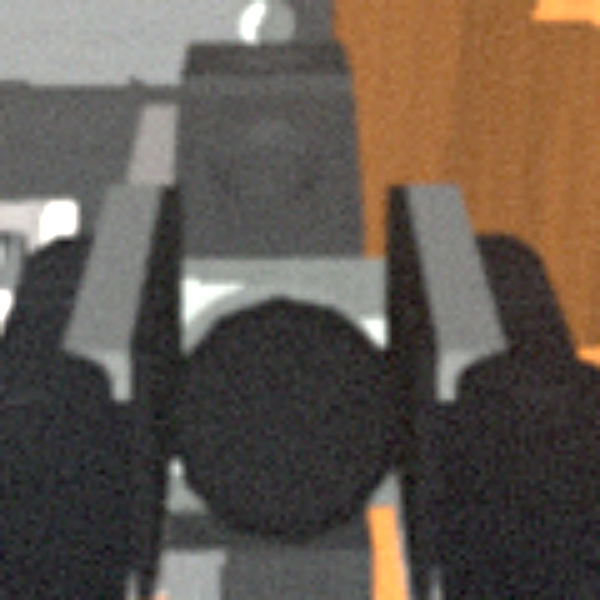

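Request:
{"name": "arm_command", "arguments": {
  "steps": "0 -2 -2 0; 0 -3 -5 0; 0 -3 -5 0; 0 -3 -5 0"
}}

```text
clock: 17.27
tcp_pos: [0.6794, 0.012, 0.2367]
orientation: [-0.001, 1.0, 0.012, 0.007]
wrist_force: [-0.3, -0.5, -1.3]
finger_gap: 0.0205
```

Request:
{"name": "arm_command", "arguments": {
  "steps": "0 -2 -2 0; 0 -3 -5 0; 0 -3 -5 0; 0 -3 -5 0"
}}

```text
clock: 17.77
tcp_pos: [0.6794, 0.0089, 0.2317]
orientation: [-0.001, 1.0, 0.012, 0.007]
wrist_force: [-0.7, -0.1, -2.0]
finger_gap: 0.0206
```

```bash
python3 look.py 17
```

```text
[0.67940958 0.00892524 0.23165665] [-0.71570896 -0.10046624 -2.00240634] [0.01172757 0.00426756 0.00199409] 0.02055986221624099 17.775
```

View pics/s17.png

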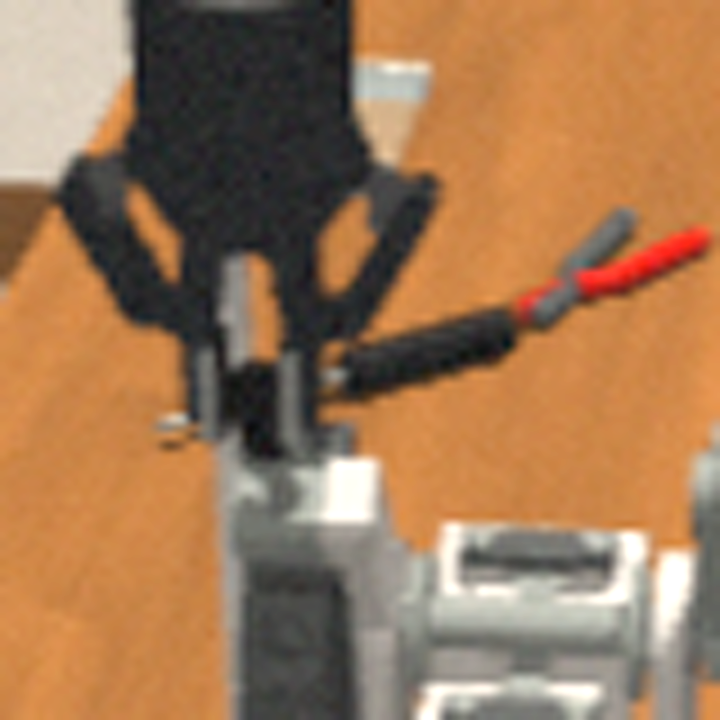

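View pics/w17.png

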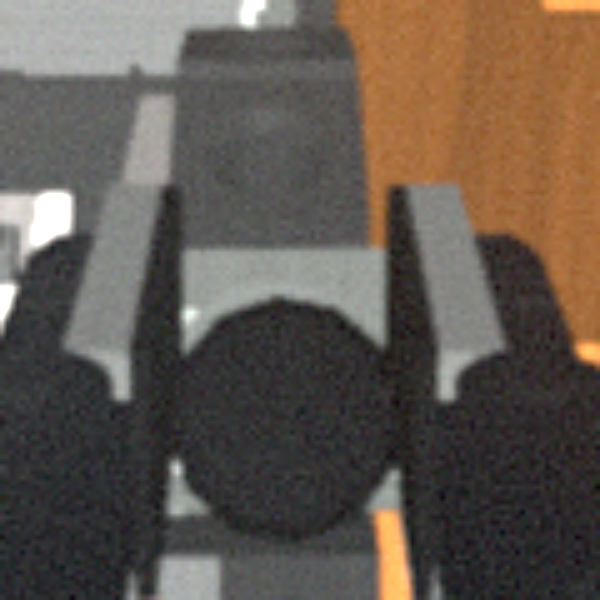

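Request:
{"name": "arm_command", "arguments": {
  "steps": "0 0 -3 0; 0 -1 -6 0; 0 -3 -10 0; 0 -3 -10 0; 0 -3 -10 0"
}}

```text
clock: 18.5
tcp_pos: [0.6795, 0.0057, 0.2217]
orientation: [-0.001, 1.0, 0.012, 0.007]
wrist_force: [0.3, -2.4, -2.3]
finger_gap: 0.02
```

```bash
python3 look.py 18
```

```text
[0.67946935 0.00570576 0.2216716 ] [ 0.28520204 -2.35294468 -2.25146227] [-0.30415279 -0.13196109  0.01978158] 0.019990978963630984 18.5
```

View pics/s18.png

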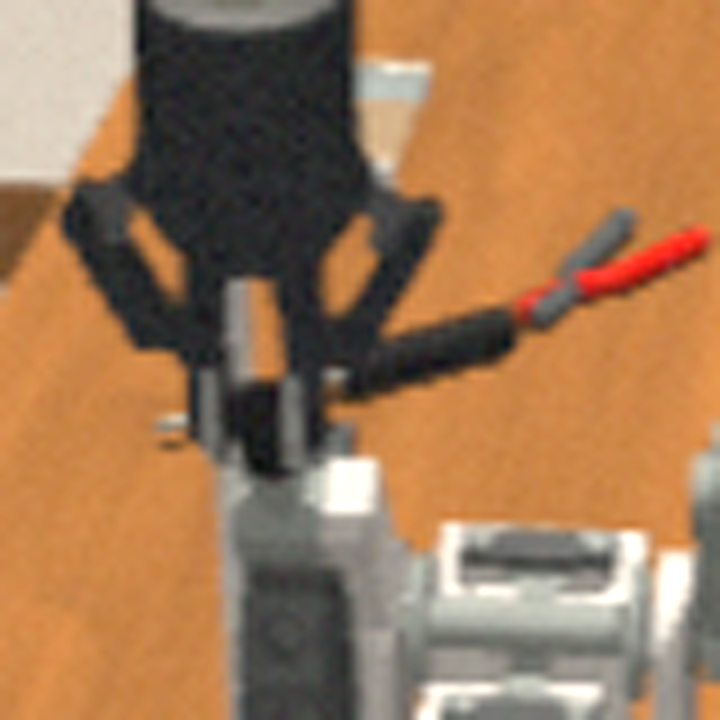

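View pics/w18.png

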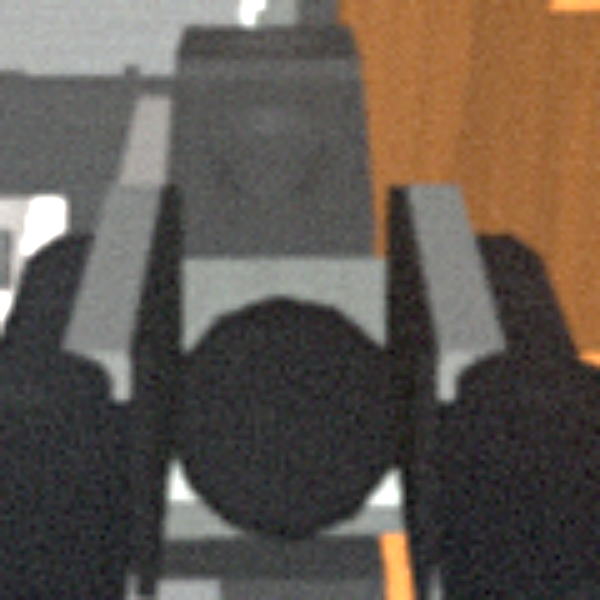

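Request:
{"name": "arm_command", "arguments": {
  "steps": "0 -2 -3 0; 0 -4 -6 0; 0 -5 -8 0; 0 -5 -8 0"
}}

```text
clock: 19.1
tcp_pos: [0.6794, 0.0007, 0.2135]
orientation: [-0.001, 1.0, 0.012, 0.006]
wrist_force: [0.7, 0.5, -0.5]
finger_gap: 0.0202
```

```bash
python3 look.py 19
```

```text
[6.79436368e-01 6.54228784e-04 2.13455149e-01] [ 0.70741794  0.48325824 -0.54798452] [-0.10036215 -0.19880661  0.05258601] 0.020238482850964325 19.1
```

View pics/s19.png

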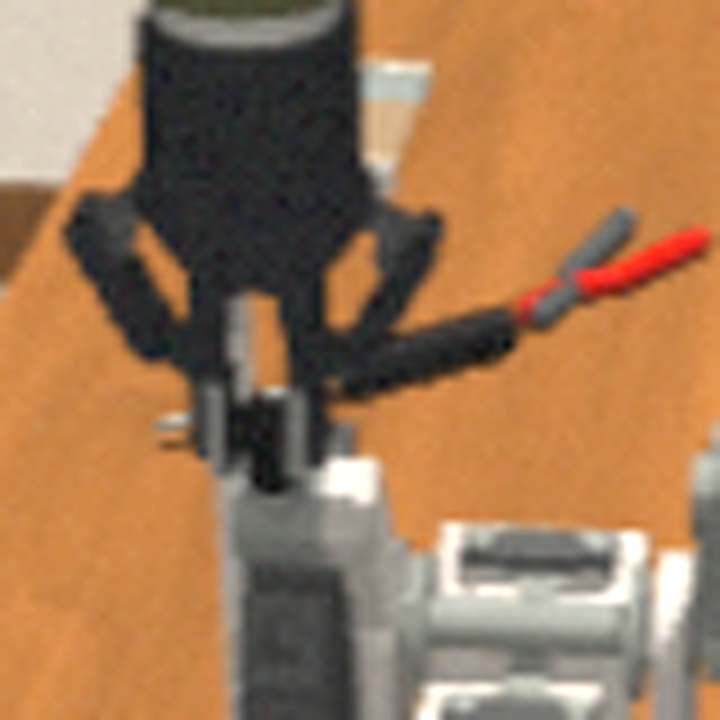

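View pics/w19.png

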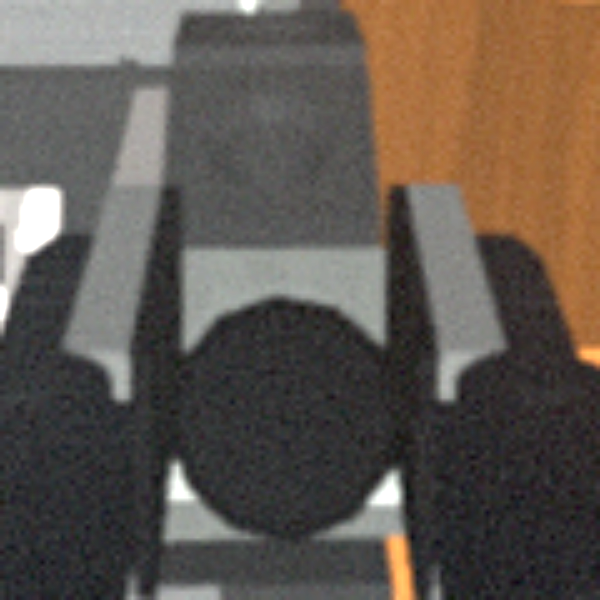

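Request:
{"name": "arm_command", "arguments": {
  "steps": "0 0 0 0; 0 0 0 0; 0 0 0 0; 0 0 0 0",
  "fingers": 0
}}

```text
clock: 19.7
tcp_pos: [0.6794, 0.0007, 0.2136]
orientation: [-0.001, 1.0, 0.012, 0.006]
wrist_force: [-0.1, 0.1, 0.7]
finger_gap: 0.0425
```

```bash
python3 look.py 20
```

```text
[0.67940305 0.00069978 0.21357776] [-0.09154071  0.0540686   0.71559591] [-0.00401332  0.00585745 -0.04583854] 0.04253703355701378 19.7
```

View pics/s20.png

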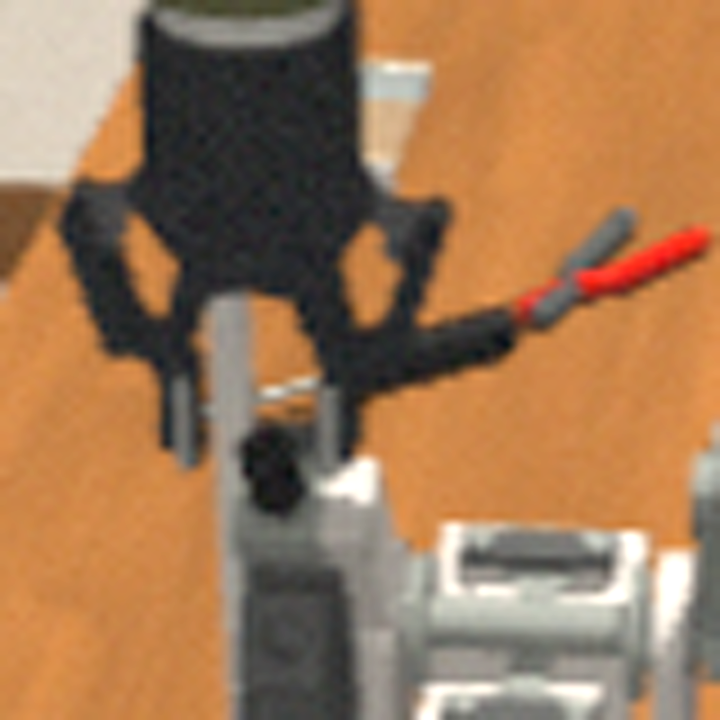

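View pics/w20.png

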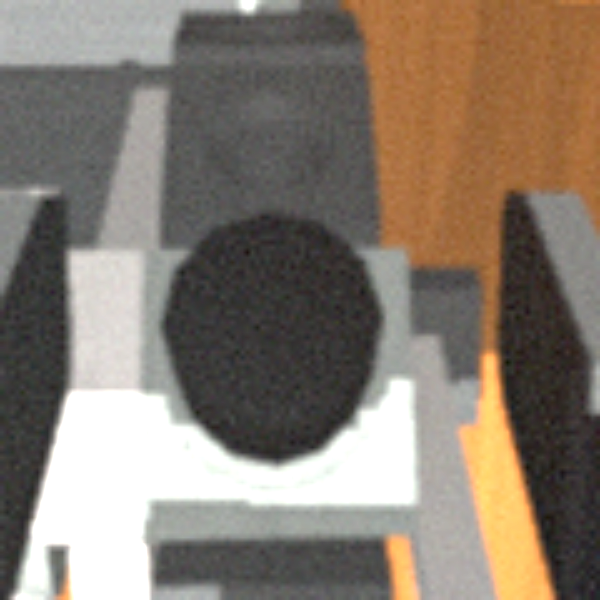

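```bash
cat > ovh.py <<'E'
from ov import *
n=sys.argv[1]
s,c=pickle.load(open('w'+n+'.pkl','rb'));cs=camera_info('side')
w=cv2.imread('pics/w'+n+'.png');b=cv2.imread('pics/s'+n+'.png')
M=np.array([.679,-.0292,.2134]);
for (d,th),col in {(0,35):(0,255,0),(.008,35):(0,0,255),(0.008,42):(255,0,0)}.items():
  t=np.radians(th);ax=np.array([-.021*np.sin(t),np.sin(t),np.cos(t)])
  ax0=np.array([-.012,.574,.819]);B=M-ax0*.02
  for h,r in((.041,.011),(.005,.013),(0,.013)):
    X=B+ax*(.02+h+d)
    for im,cam,off,sc in((w,c,[260,200],5),(b,cs,[250,140],9)):
      cv2.polylines(im,[circ(cam,X,ax,r,np.array(off),sc).astype(np.int32)],True,col,1)
cv2.imwrite('pics/ow'+n+'.png',w);cv2.imwrite('pics/os'+n+'.png',b)
E
python3 ovh.py 20
```

```text
(no output)
```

View pics/ow20.png

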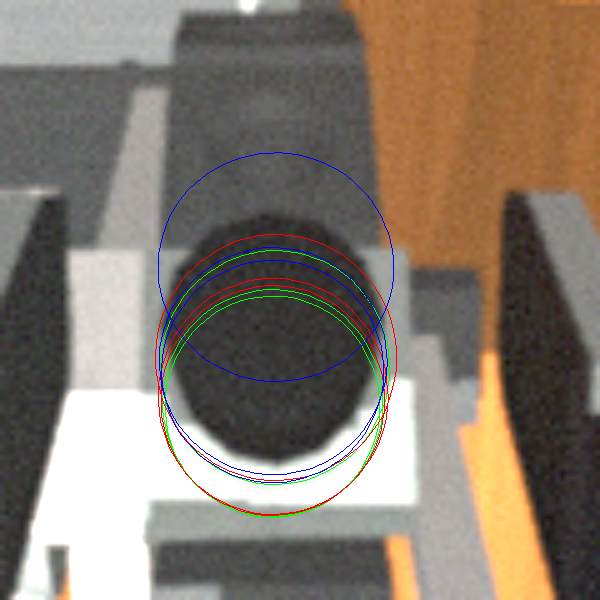

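View pics/os20.png

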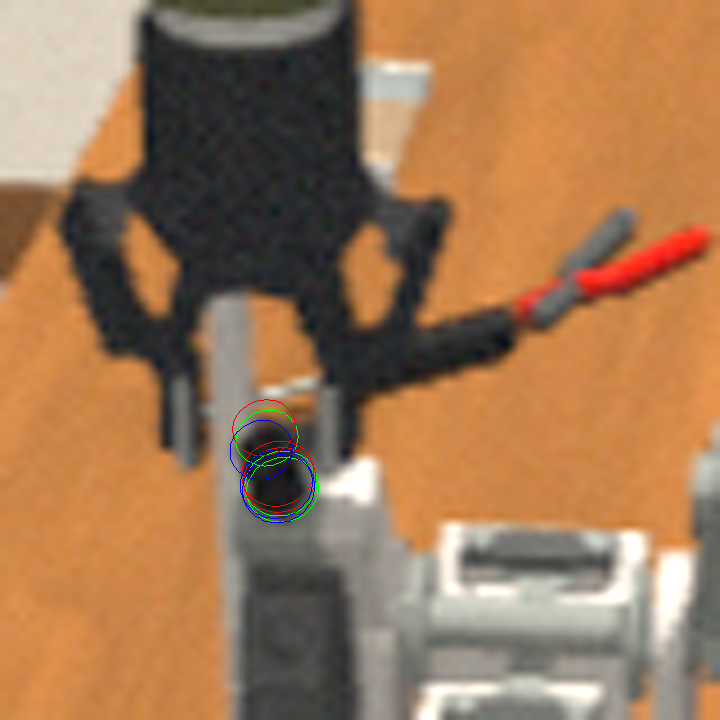

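Run:
```python
from ov import *
n='20';s,c=pickle.load(open('w20.pkl','rb'));cs=camera_info('side')
w=cv2.imread('pics/w20.png')
M=np.array([.679,-.0292,.2134]);ex=np.array([1,.021,0]);ey=np.array([-.021*.819,.819,-.574])
q=np.array([(P(c,M+.017*(a*ex+b*ey))-[260,200])*5 for a,b in((1,1),(1,-1),(-1,-1),(-1,1))]);print(q.round())
cv2.polylines(w,[q.astype(np.int32)],True,(0,255,0),1)
ax=np.array([-.012,.574,.819])
def outl(th,d,M,col):
  t=np.radians(th);a=np.array([-.021*np.sin(t),np.sin(t),np.cos(t)]);B=M-ax*.02
  for h,r in((.041,.011),(.005,.013)):
    cv2.polylines(w,[circ(c,B+a*(.02+h+d),a,r,np.array([260,200]),5).astype(np.int32)],True,col,1)
outl(39,.0,M,(255,0,0)); outl(37,-.004,M,(0,0,255))
cv2.imwrite('pics/ow20b.png',w)
```

```text
[[408. 264.]
 [417. 553.]
 [128. 554.]
 [136. 264.]]
```

View pics/ow20b.png

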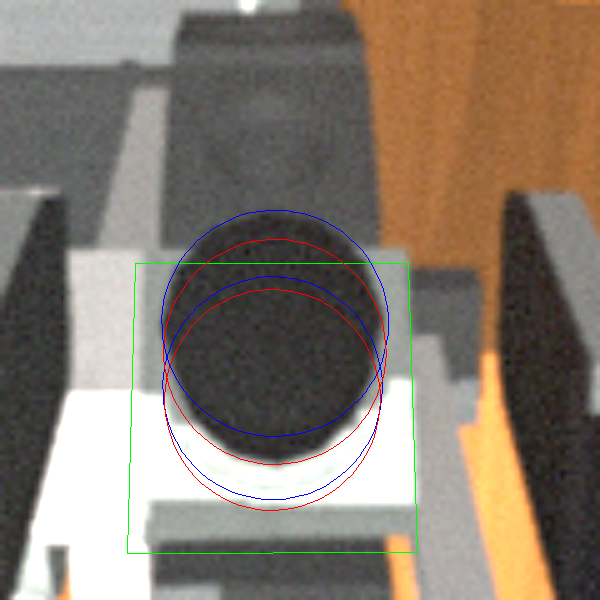

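Request:
{"name": "arm_command", "arguments": {
  "steps": "0 10 15 0; 0 25 40 0; 0 45 70 0; 0 60 90 0; 0 60 90 0; 0 60 90 0"
}}

```text
clock: 20.55
tcp_pos: [0.6794, 0.0607, 0.3031]
orientation: [-0.001, 1.0, 0.012, 0.006]
wrist_force: [0.3, 0.8, -1.1]
finger_gap: 0.0427
```

```bash
python3 look.py 21; python3 ovh.py 21
python3 - <<'E'
from h import *
w=cv2.imread('pics/wr21.png')[220:340,250:390];cv2.imwrite('pics/w21z.png',np.clip(cv2.resize(w,None,fx=5,fy=5,interpolation=cv2.INTER_CUBIC)*1.6,0,255).astype(np.uint8))
E
```

```text
[0.67937902 0.06066218 0.30306821] [ 0.275241    0.81304145 -1.06108538] [0.01122601 0.02785388 0.03143581] 0.042704898255635886 20.55
```

View pics/w21z.png

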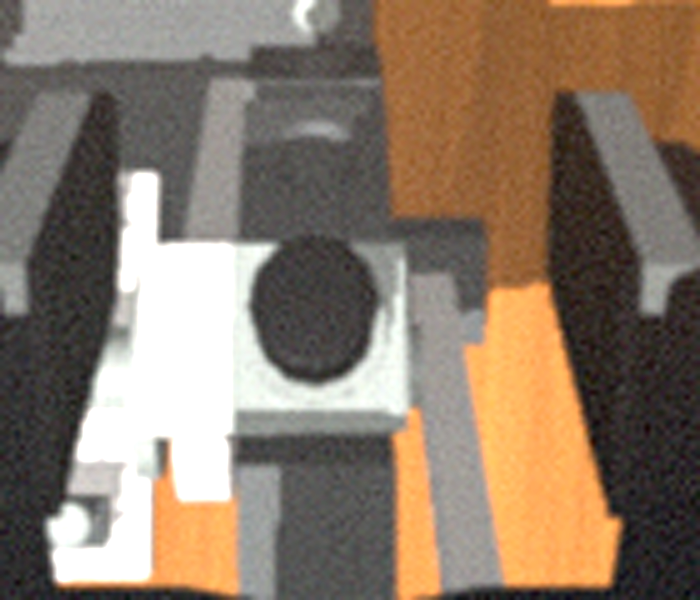

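View pics/s21.png

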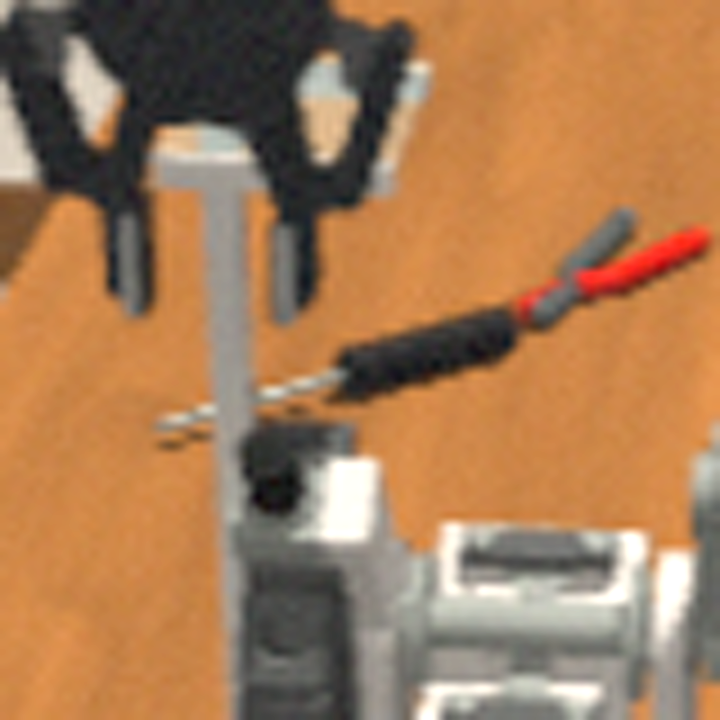

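View pics/os21.png

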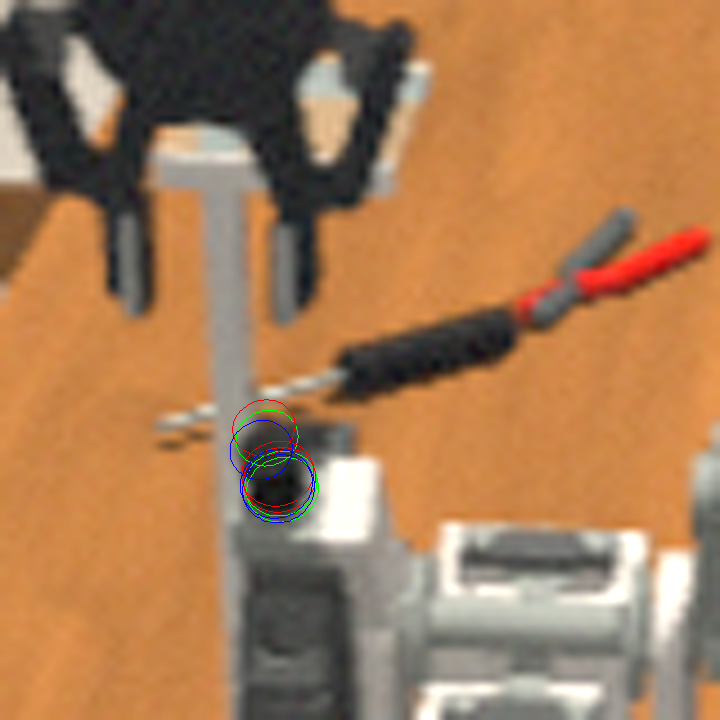

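Run:
```python
from ov import *
s,c=pickle.load(open('w21.pkl','rb'))
w0=cv2.imread('pics/w21z.png');ax=np.array([-.012,.574,.819]);ex=np.array([1,.021,0]);ey=np.array([-.021*.819,.819,-.574])
out=[]
off=np.array([250,220])
def face(M): return np.array([(P(c,M+.017*(a*ex+b*ey))-off)*5 for a,b in((1,1),(1,-1),(-1,-1),(-1,1))])
from scipy.optimize import least_squares
ob=np.array([[405,243],[408,413],[236,411],[237,243]])
r=least_squares(lambda m:(face(m)-ob).ravel(),[.679,-.029,.2134]);M=r.x;print(M,r.fun.round(1))
M2=least_squares(lambda m:(face(np.array([m[0],m[1],.2134]))-ob).ravel(),[.679,-.029]).x;print(M2)
M=np.array([M2[0],M2[1],.2134])
for d in(0,.004,.008):
 for th in(35,38):
  w=w0.copy()
  cv2.polylines(w,[face(M).astype(np.int32)],True,(0,255,0),1)
  t=np.radians(th);a=np.array([-.021*np.sin(t),np.sin(t),np.cos(t)]);B=M-ax*.02
  for h,rr,col in((.041,.011,(0,0,255)),(.005,.011,(255,255,0)),(.005,.013,(255,0,0)),(0,.013,(255,0,255))):
    cv2.polylines(w,[circ(c,B+a*(.02+h+d),a,rr,off,5).astype(np.int32)],True,col,1)
  out.append(w[200:450,210:440])
cv2.imwrite('pics/ow21.png',np.vstack([np.hstack(out[0::2]),np.hstack(out[1::2])]))
```

```text
[ 0.6811112  -0.03954627  0.18918709] [-1.8 -1.8 -1.6  0.4  0.7  2.8  2.7 -1.6]
[ 0.68064591 -0.02517143]
```

View pics/ow21.png

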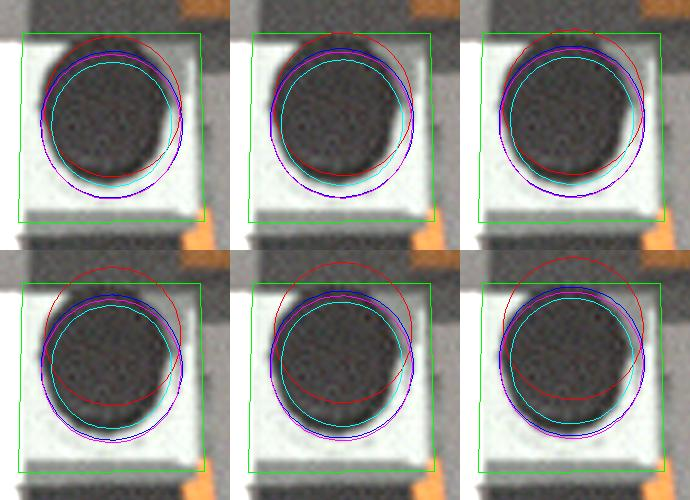

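Run:
```python
from ov import *
s,c=pickle.load(open('w21.pkl','rb'))
w0=cv2.imread('pics/w21z.png');ax=np.array([-.012,.574,.819]);ex=np.array([1,.021,0]);ey=np.array([-.021*.819,.819,-.574])
out=[];off=np.array([250,220]);M=np.array([ 0.6811112,-0.03954627,0.18918709])
for d in(0,.004,.008):
 for th in(35,38):
  w=w0.copy()
  t=np.radians(th);a=np.array([-.021*np.sin(t),np.sin(t),np.cos(t)]);B=M-ax*.02
  for h,rr,col in((.041,.011,(0,0,255)),(.005,.011,(255,255,0)),(.005,.013,(255,0,0)),(0,.013,(255,0,255))):
    cv2.polylines(w,[circ(c,B+a*(.02+h+d),a,rr,off,5).astype(np.int32)],True,col,1)
  out.append(w[200:450,210:440])
cv2.imwrite('pics/ow21.png',np.vstack([np.hstack(out[0::2]),np.hstack(out[1::2])]))
cv2.imwrite('pics/ow21r.png',cv2.resize(w0[200:450,210:440],None,fx=2.3,fy=2.3))
```

```text
(no output)
```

View pics/ow21.png

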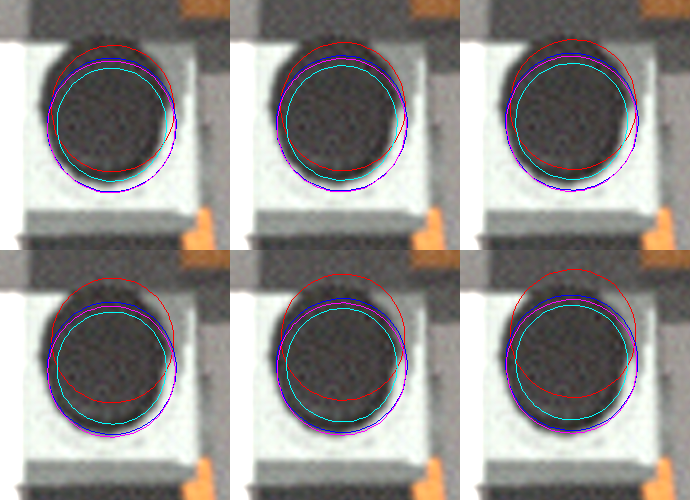

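View pics/ow21r.png

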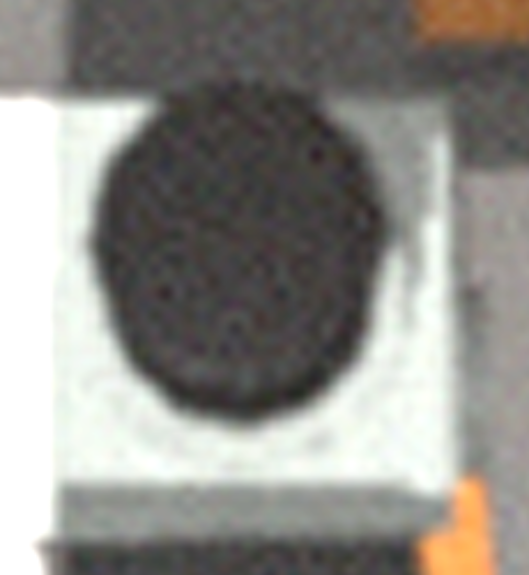

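Request:
{"name": "arm_command", "arguments": {
  "steps": "0 -25 -10 0; 0 -54 -25 0; 0 -54 -45 0; 0 -54 -52 0; 0 -54 -52 0; 0 -54 -52 0",
  "fingers": -1
}}

```text
clock: 21.4
tcp_pos: [0.6793, 0.0064, 0.2511]
orientation: [-0.001, 1.0, 0.012, 0.006]
wrist_force: [-0.0, -1.0, 0.4]
finger_gap: -0.0002
```

```bash
python3 look.py 22
```

```text
[0.67927401 0.00641751 0.2511017 ] [-0.03125871 -1.01088692  0.36085052] [-0.0225498   0.02118157  0.00664877] -0.00017925837349466 21.4
```

View pics/s22.png

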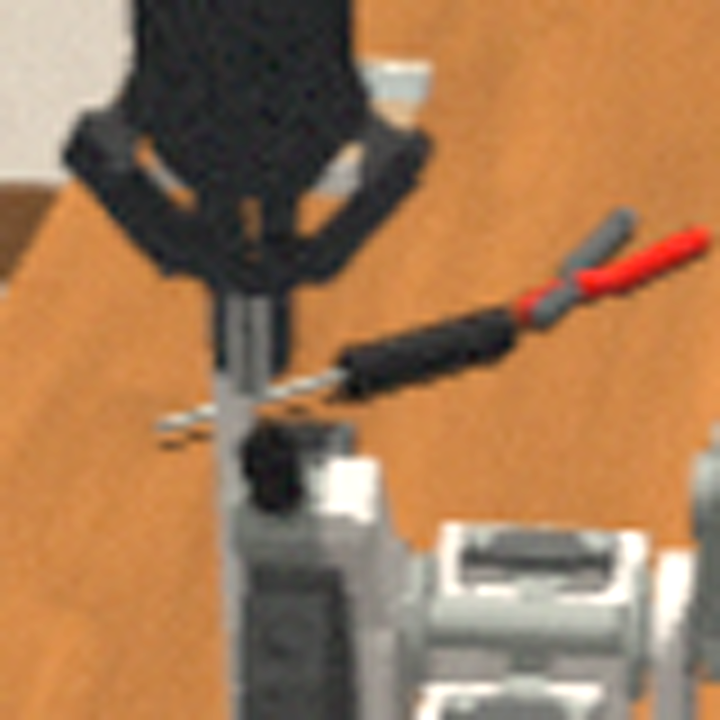

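View pics/w22.png

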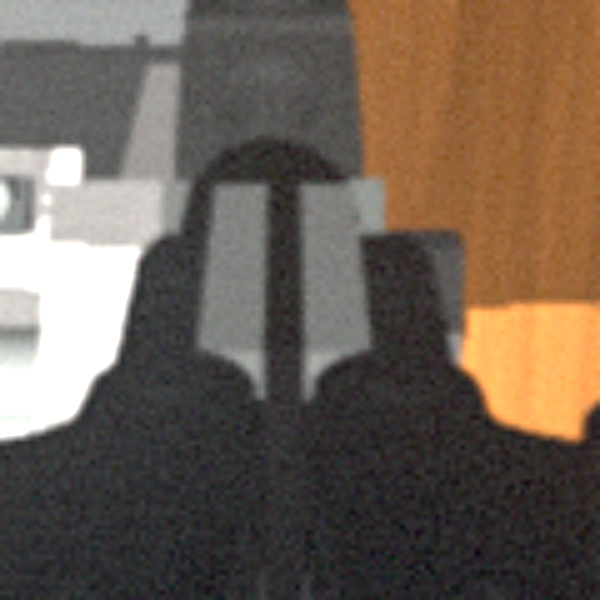

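Request:
{"name": "arm_command", "arguments": {
  "steps": "0 0 -6 0; 0 0 -12 0; 0 0 -12 0"
}}

```text
clock: 21.88
tcp_pos: [0.679, 0.0066, 0.2383]
orientation: [-0.001, 1.0, 0.012, 0.005]
wrist_force: [-0.5, 0.7, -0.3]
finger_gap: 0.0001
```

Request:
{"name": "arm_command", "arguments": {
  "steps": "0 0 -4 0; 0 0 -4 0"
}}

```text
clock: 22.12
tcp_pos: [0.6787, 0.0066, 0.2338]
orientation: [-0.001, 1.0, 0.012, 0.005]
wrist_force: [0.1, 1.0, -0.2]
finger_gap: 0.0001
```

Request:
{"name": "arm_command", "arguments": {
  "steps": "0 0 -3 0; 0 0 -3 0"
}}

```text
clock: 22.38
tcp_pos: [0.6785, 0.0066, 0.2304]
orientation: [-0.001, 1.0, 0.012, 0.005]
wrist_force: [-0.6, -0.1, -0.6]
finger_gap: 0.0001
```

Request:
{"name": "arm_command", "arguments": {
  "steps": "0 0 -4 0; 0 0 -4 0"
}}

```text
clock: 22.62
tcp_pos: [0.6783, 0.0066, 0.2259]
orientation: [-0.001, 1.0, 0.012, 0.004]
wrist_force: [-0.8, 0.4, 0.1]
finger_gap: -0.0002
```

Request:
{"name": "arm_command", "arguments": {
  "steps": "0 0 -3 0; 0 0 -3 0"
}}

```text
clock: 22.88
tcp_pos: [0.6781, 0.0066, 0.2225]
orientation: [-0.001, 1.0, 0.012, 0.004]
wrist_force: [-0.7, 0.7, -0.5]
finger_gap: -0.0003
```

Request:
{"name": "arm_command", "arguments": {
  "steps": "0 0 -3 0; 0 0 -3 0"
}}

```text
clock: 23.12
tcp_pos: [0.6786, 0.0068, 0.2206]
orientation: [-0.001, 1.0, 0.012, 0.005]
wrist_force: [0.3, 0.7, 4.6]
finger_gap: 0.0003
```

Request:
{"name": "arm_command", "arguments": {
  "steps": "0 0 -3 0; 0 0 -3 0"
}}

```text
clock: 23.38
tcp_pos: [0.6792, 0.007, 0.2203]
orientation: [-0.001, 1.0, 0.012, 0.007]
wrist_force: [-2.6, 0.5, 10.9]
finger_gap: 0.0004
```

```bash
python3 look.py 23
```

```text
[0.67920976 0.00702321 0.22033268] [-2.58859448  0.54088453 10.94311628] [ 0.12780328  0.46636366 -0.00691087] 0.0003558673029905507 23.375
```

View pics/s23.png

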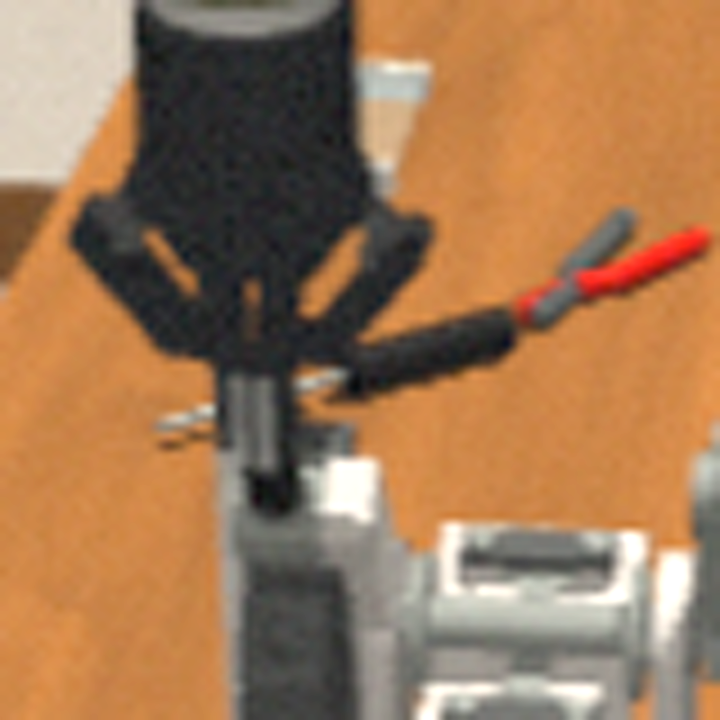

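View pics/w23.png

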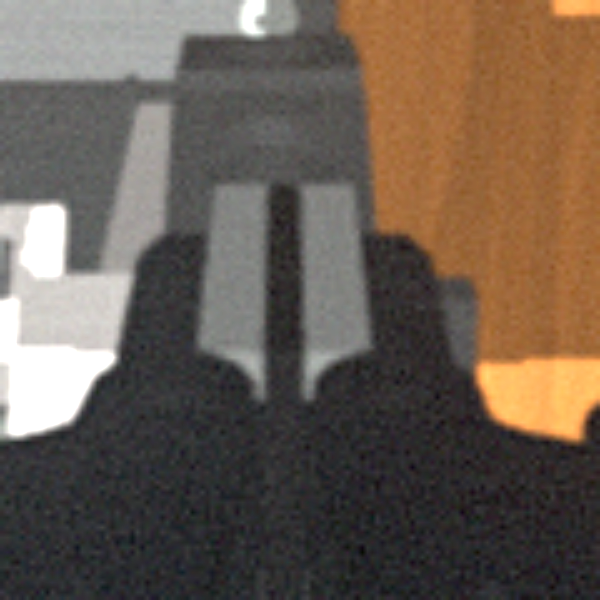

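Request:
{"name": "arm_command", "arguments": {
  "steps": "0 3 15 0; 0 20 50 0; 0 50 100 0; 0 80 130 0; 0 110 130 0; 0 150 130 0; 0 150 130 0; 0 150 130 0; 0 150 130 0"
}}

```text
clock: 24.6
tcp_pos: [0.6793, 0.1559, 0.3502]
orientation: [-0.001, 1.0, 0.011, 0.007]
wrist_force: [-0.0, -0.8, 0.1]
finger_gap: -0.0004
```

```bash
python3 look.py 24;  python3 - <<'E'
from ov import *
import fit0
ct=camera_info('top');cs=camera_info('side')
t=read_camera('top');save('t24r',t);t=np.ascontiguousarray(t[:,:,::-1])
s=np.ascontiguousarray(read_camera('side')[:,:,::-1])
A=cv2.resize(t[130:250,300:390],None,fx=5,fy=5,interpolation=cv2.INTER_CUBIC);A0=A.copy()
B=cv2.resize(s[150:240,260:360],None,fx=6,fy=6,interpolation=cv2.INTER_CUBIC);B0=B.copy()
M=np.array([.679,-.0290,.2134]);ax=np.array([-.012,.574,.819])
for d,col in((0,(0,255,0)),(.006,(0,0,255))):
  for h,r in((.041,.011),(.005,.013)):
    for im,cam,off,sc in((A,ct,[300,130],5),(B,cs,[260,150],6)):
      cv2.polylines(im,[circ(cam,M+ax*(h+d),ax,r,np.array(off),sc).astype(np.int32)],True,col,1)
p=[0.59826,-.0888,.02128]
for tt,col in((.464,(255,0,0)),(.524,(0,255,0)),(.584,(0,0,255))):
  for im,cam,off,sc in((A,ct,[300,130],5),(B,cs,[260,150],6)):
    q=np.array([(P(cam,fit0.W(p,(x,.11*np.sin(tt),.13+.11*np.cos(tt))))-np.array(off))*sc for x in(-.145,-.077)]).astype(np.int32)
    cv2.line(im,tuple(map(int,q[0])),tuple(map(int,q[1])),col,1)
cv2.imwrite('pics/o24t.png',A);cv2.imwrite('pics/o24s.png',B);cv2.imwrite('pics/o24s0.png',B0)
E
```

```text
[0.67930778 0.15585883 0.35021618] [-0.03612408 -0.81815743  0.09766748] [0.00386564 0.0315808  0.00224502] -0.0004088249323477825 24.6
```

View pics/o24t.png

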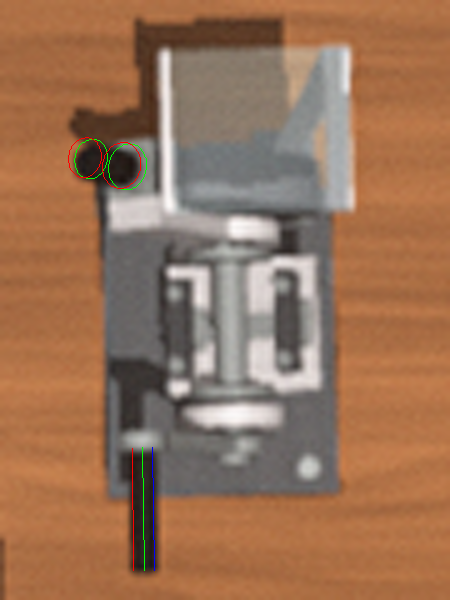

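View pics/o24s.png

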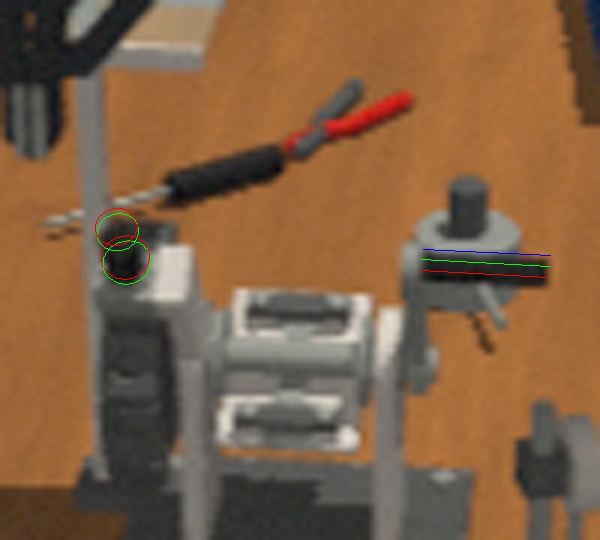

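View pics/o24s0.png

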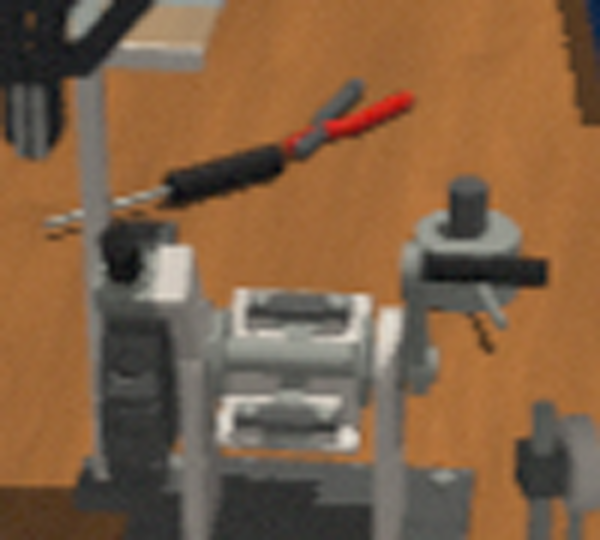

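```bash
python3 -c "
from workcell import *
print(hand_in());print(get_state()['clock'])"
```

```text
the job is handed in; nothing more can be done
None
the job is handed in; nothing more can be done
```

I turned the crank to about 30° left, put the black plain-knob pin through the slanted bushing into the drum hole, and handed the job in at about 24.7 s. No verdict was reported, so the result rests on my own checks.

- **How it went:** My first try at gripping the crank closed on top of the sleeve, because the fingertips sit about 25 mm above the reported TCP. The second try, lower down, held. I tilted the pin in the gripper by levering it against the rim of its rack hole, then slid it in along the slant and let go. I pressed it down with the shut fingers.
- **Pin:** It met a hard stop at the height expected for fully home (about 11 N, almost no give). In the top view its outline matches the home position. The view from the side runs nearly along the bore, so it does not show a gap of a few mm well. Before that final press, the wrist picture suggested the pin leaned about 38° rather than 35°, which is inside the 8° allowed.
- **Cradle:** The two cameras disagree slightly. The top view gives about 0.52 rad and the side view about 0.55 rad, both inside the 0.464 to 0.584 window.
- **Other things:** I saw no contact with the other two pins, the gauge stand, the jaw or the tape. I did not measure their positions again at the end. The arm is clear and holds nothing.

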